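# Make up two kits for the spectrometer bench

## Task

Make up two kits from the mixed stock on the bench. In the three-pocket tray stand the squat jar in the large pocket, the white bottle in the medium one and the slim tube in the small one; in the two-pocket tray stand the pump's roller head in the square pocket and the white cassette block in the oblong one, its length along the pocket. Set each thing down without dropping it, upright and flat on its pocket's floor, tip nothing over, and leave the brown glass bottle and the ceramic bowl where they are.

Things in the scene. Friction and masses are not known exactly. Their poses are not given: they have to be found in the camera images.
- tray3: fixed grey slab tray with three square pockets in a row, 238 x 100 mm, 12 mm high, pocket floors lined in black; origin at the centre of its underside, its x axis along the row. Pocket floors lie 4 mm above the bench, pockets 8 mm deep with plain walls. Pocket centres along its x axis (y = 0): large 84 mm square pocket at x = -69 mm, medium 68 mm square pocket at x = +15 mm, small 54 mm square pocket at x = +84 mm
- tray2: fixed grey slab tray with two pockets in a row, 186 x 94 mm, 12 mm high, pocket floors lined in black; origin at the centre of its underside, its x axis along the row. Pocket floors lie 4 mm above the bench, pockets 8 mm deep. Pocket centres along its x axis (y = 0): square 78 mm pocket at x = -46 mm; oblong pocket, 84 mm along x by 56 mm along y, at x = +43 mm
- jar_mid (a point): squat round white jar with a black screw lid of the same width, 60 mm diameter, 64 mm high, about 200 g, loose; point on its axis half-way up (32 mm), z up
- flask_mid (a point): white plastic bottle, 92 mm high: straight body of 44 mm diameter up to 68 mm, then a sloping shoulder and a white cap of 28 mm; about 150 g, loose; point on its axis half-way up (46 mm), z up
- tube_mid (a point): slim white flat-bottomed sample tube with a black cap of the same width, 30 mm diameter, 100 mm high, about 80 g, loose; point on its axis half-way up (50 mm), z up
- head_mid (a point): roller head of a peristaltic pump: bare metal, six upright rollers between two discs, an upright cylinder 54 mm in diameter (solid to the touch over its whole height) and 60 mm high, about 350 g, loose; point on its axis half-way up (30 mm), z up
- block_mid (a point): pump cassette: white oblong block with a black groove along its top and black inlays at its short ends, 60 mm along its x axis, 32 mm along its y axis, 60 mm high, about 180 g, loose; point at its centre (30 mm up), z up. It looks the same turned by half a turn
- amber_mid (a point): bystander: brown glass bottle with a black cap, 54 mm diameter, 82 mm high, loose, not part of any kit; point on its axis half-way up (41 mm)
- bowl_mid (a point): bystander: small white ceramic evaporating bowl, 64 mm across the rim, 26 mm high, loose, not part of any kit; point on its axis half-way up (13 mm)
There are look-alikes about, which are no part of the job. Leave any pink or purple look-alike of the part that bears jar_mid alone.

How it is judged:
By the outcome, as a careful person would: the job done as asked, in the order asked, and still so for the second after the job is handed in, with the robot touching nothing.
It also fails if it takes over 128 s, if anything falls off the work surface, if the arm or the gripper's body presses on something with over 40 N, if the wrist force passes 120 N, or if a joint passes its speed limit or range.

## Robot

A 6-joint arm with a two-finger parallel gripper is mounted at the origin on the work surface. World frame = base frame: x ahead of the robot, y to its left, z up, the work surface at z = 0. Lengths are in m, angles in rad, forces in N, time in s.
With the tool pointing down it reaches from about 0.3 to 0.775 m from the base axis. Payload 14.6 kg.
Tool frame: the origin (TCP) lies midway between the tips of the shut fingers; the grasp point (between the pads) lies 19 mm behind it; x points along the fingers, y is the direction in which the jaws open and shut, and the axes are right-handed (so a half turn about x gives the same grasp; the last joint's range is limited). The gripper opens to 94 mm and grips with 3 to 60 N. Pads are 16 mm wide; open, the fingers measure 119 mm over their backs; the gripper's body (75 mm by 177 mm) begins 78 mm behind the grasp point.
Start: joints at [-1.354, 0.3, 1.521, -0, 1.321, -0.067], TCP at [0.154, -0.528, 0.205] pointing down, gripper open.
Joint ranges: [-3.03, 3.03], [-0.79, 2.21], [0.23, 2.52], [-1.04, 4.18], [0, 3.07], [-2.55, 2.55]. Speed limits (rad/s): [2.22, 2.22, 2.57, 3.14, 3.14, 3.14].

## Interface

Orientations are given as a unit quaternion [x, y, z, w].
In Python, from station import bot, capture, camera_info, workorder gives the robot as it stands.
- The arm moves only by the tool drive_tool, never from a script. Its argument "series" is a list that holds one entry, the list of rows, each a list of 6 numbers: the shift along the world's x, y, z in m, then the turn, a rotation vector about the world's x, y, z in degrees. In form: [[[tx, ty, tz, wx, wy, wz], ...]]. A call has 1 to 5 rows; each row is the pose to reach, as a shift and turn from the pose measured when the call began; what a row does not reach only later rows make up. A row lasts 1/10 s, in which the tool goes at most 50 mm and 8.59 degrees, less where a joint would pass 70% of its speed; a pose out of reach is approached as far as the arm can. A call with a gripper value outside its range is refused whole. "jaw" is the opening, from -1 (shut) to 1 (fully open), so that 0 is half open, set as the call begins (left out, the last holds). The fingers move at their own pace and stop on an object; "newtons" is the grip in N (left out, the last holds). Time passes only in rows, so rows that repeat a pose let the fingers close. It gives the time, the measured TCP pose, the force and the opening at its end, in the units of the state.
- bot.get_obs(): the state, without advancing time (a new reading comes with each control period).
- capture(name): name is "side" or "top"; returns the picture (400x640x3 uint8, red, green, blue); there is no depth.
- camera_info(name): a dict with "fovy" (degrees; the focal length in pixels is half the picture's height over the tangent of half this angle, whatever the lens; pixels are square), "cx", "cy" (the principal point, pixels), "k1" (the pictures are not rectified: a ray, as slopes to the right and down, at radius r is drawn at 1 + k1 r^2 times it, then the intrinsics apply), "world_from_camera" (4x4, takes a point from camera to world coordinates). Camera axes: x right, y down, z forward; pixel columns grow to the right and rows downward; lengths in m; the calibration is good to about 2 mm. A picture is of the moment at which its call begins. camera_info takes no time and is no camera call.
- workorder.close_job(): hands the job in, once; it reports no verdict.
The state is a dict: "time_s": time; "qpos": joint angles; "dq": joint speeds; "effort": joint torques, N m; "eef_pos": TCP position; "ee_rot": TCP orientation; "wrist_force": force on the tool from outside, world axes, zero at the start; "moment": the same for the moment, N m; "gripper_width": finger opening in m.
Only numpy, scipy, OpenCV 4.12 (cv2) and the standard library are available. Lean on these libraries where they do the work, as an engineer would, in place of code of your own. Each camera call takes 0.05 s, during which the arm holds its last target.

## Working session

There is one attempt and no reset: what is moved stays moved. The work goes in short steps, Python scripts to look and compute and a tool call to move; the robot and the scene stay as the last step left them, time stands still between calls to the robot, and variables do not carry over. Pictures are saved under pics/ and viewed, and the job is handed in when it is done.

Besides the shell and the picture viewer there is one more tool, called after "Request:" as name(argument=value, ...) on one line, values as JSON. drive_tool: Moves the arm, as the interface text tells. Its arguments: {"type":"object","properties":{"series":{"type":"array"},"jaw":{"type":"number"},"newtons":{"type":"number"}},"required":["series"]}

```bash
ls; mkdir -p pics; python3 - <<'E'
from station import bot, capture, camera_info
import cv2
print(bot.get_obs())
for n in ("top","side"):
    print(n,camera_info(n))
    cv2.imwrite(f"pics/{n}0.png",capture(n)[:,:,::-1])
E
```

```text
pics
{'time_s': 0.0, 'qpos': array([-1.35358985e+00,  3.00482784e-01,  1.52156432e+00, -8.74608156e-06,
        1.32073719e+00, -6.65861926e-02]), 'dq': array([ 0.00091545,  0.00112822, -0.00085548, -0.00224731, -0.00144274,
        0.00064696]), 'effort': array([ 3.26698946e-04, -5.31817102e+01, -3.52729797e+01,  7.08591565e-02,
        2.44798040e-02, -9.96976155e-05]), 'eef_pos': array([ 0.15394395, -0.52773874,  0.20488703]), 'ee_rot': array([-0.69996515, -0.10042013,  0.70003453, -0.09958035]), 'wrist_force': array([ 0.16082647, -0.38675959,  0.3961606 ]), 'moment': array([0.02299076, 0.04288824, 0.01014285]), 'gripper_width': 0.09390734575091587}
top {'fovy': 45.80622997241654, 'cx': 318.8784390285269, 'cy': 198.98658446591813, 'k1': -0.03314596864762735, 'world_from_camera': array([[ 0.02781881, -0.99044825,  0.13504955,  0.40113308],
       [-0.99959929, -0.02685627,  0.00894428,  0.00705421],
       [-0.00523192, -0.13524426, -0.99079847,  1.19808273],
       [ 0.        ,  0.        ,  0.        ,  1.        ]])}
side {'fovy': 52.4396469798685, 'cx': 322.07033265153063, 'cy': 190.10853519596043, 'k1': 0.0021334839788996716, 'world_from_camera': array([[ 0.99518887, -0.06928827,  0.06926933,  0.48511622],
       [-0.0979463 , -0.68647865,  0.72052313, -0.58399528],
       [-0.00237189, -0.72384128, -0.68996245,  0.61477994],
       [ 0.        ,  0.        ,  0.        ,  1.        ]])}
```

View pics/top0.png

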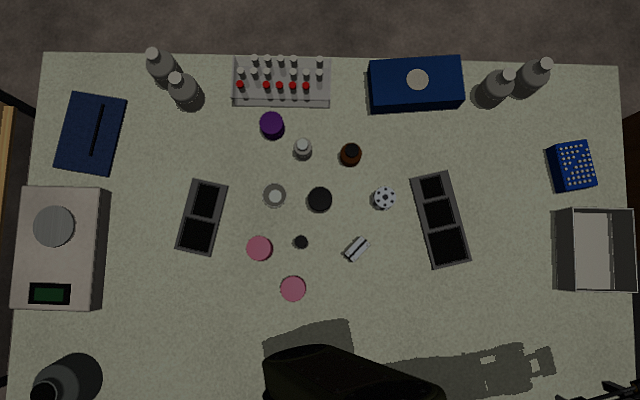

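View pics/side0.png

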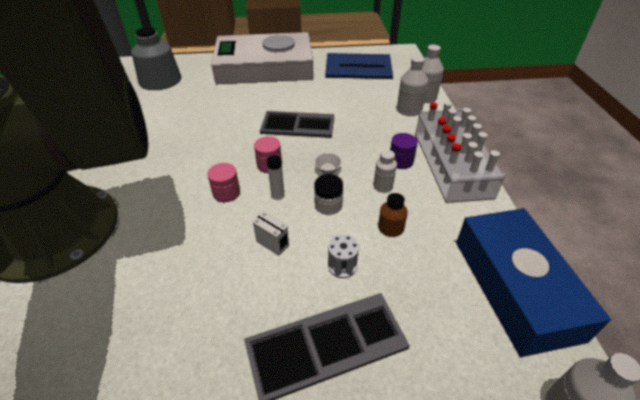

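```bash
cat > h.py <<'E'
import numpy as np, cv2
from station import bot, capture, camera_info
def K(n):
    c=camera_info(n); f=200/np.tan(np.radians(c['fovy'])/2)
    return c,f
def proj(n,P):
    c,f=K(n); T=np.linalg.inv(c['world_from_camera']); p=T[:3,:3]@np.asarray(P,float)+T[:3,3]
    s=p[:2]/p[2]; s=s*(1+c['k1']*(s@s)); return np.array([c['cx'],c['cy']])+f*s
def ray(n,uv):
    c,f=K(n); d=(np.asarray(uv,float)-[c['cx'],c['cy']])/f; s=d.copy()
    for _ in range(20): s=d/(1+c['k1']*(s@s))
    W=c['world_from_camera']; return W[:3,3],W[:3,:3]@np.array([s[0],s[1],1])
def cast(n,uv,z):
    o,d=ray(n,uv); return o+d*(z-o[2])/d[2]
E
python3 - <<'E'
import cv2
t=cv2.imread('pics/top0.png'); s=cv2.imread('pics/side0.png')
cv2.imwrite('pics/tc1.png',cv2.resize(t[105:305,170:345],None,fx=3,fy=3,interpolation=cv2.INTER_CUBIC)[:600])
cv2.imwrite('pics/tc2.png',cv2.resize(t[135:285,330:480],None,fx=4,fy=4,interpolation=cv2.INTER_CUBIC))
cv2.imwrite('pics/sc1.png',cv2.resize(s[100:290,200:440],None,fx=3,fy=3,interpolation=cv2.INTER_CUBIC))
E
```

```text
(no output)
```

View pics/tc1.png

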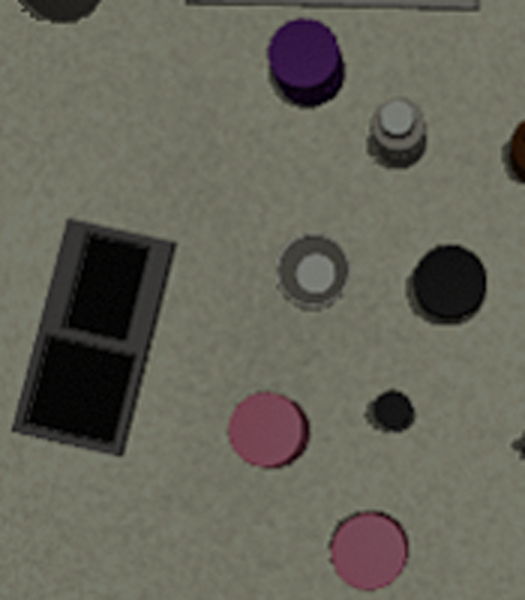

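View pics/tc2.png

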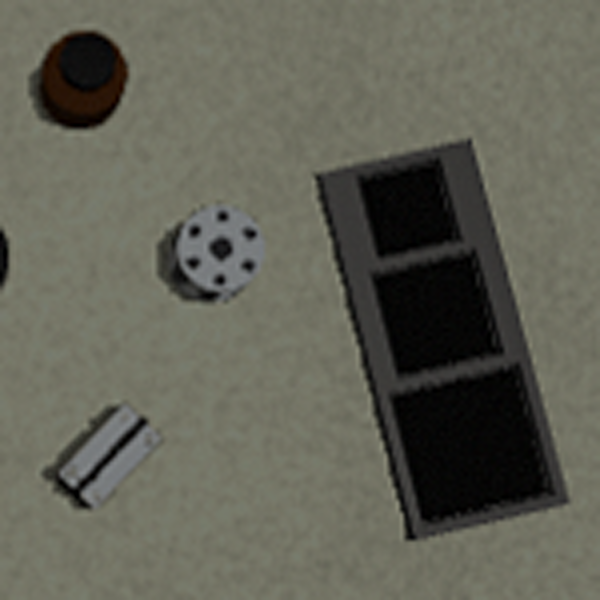

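View pics/sc1.png

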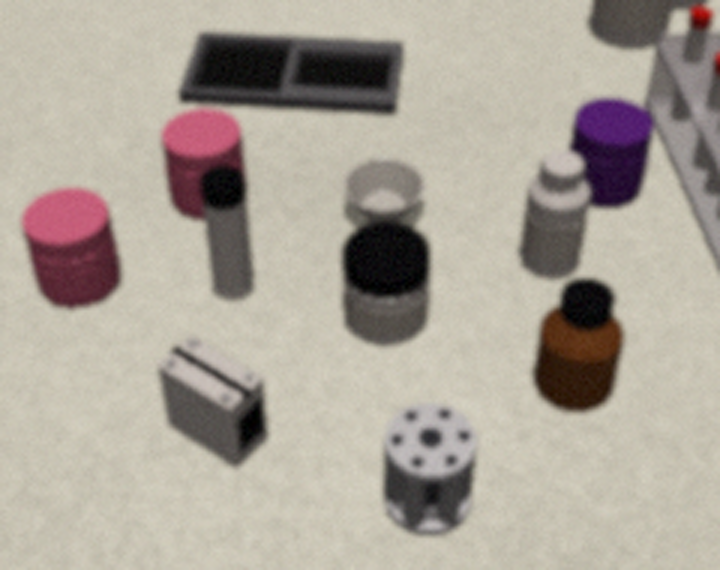

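```bash
cat > m.py <<'E'
from h import *
t=cv2.imread('pics/top0.png'); s=cv2.imread('pics/side0.png')
def comps(img,mask,amin,amax,roi):
    n,l,st,c=cv2.connectedComponentsWithStats(mask.astype(np.uint8))
    for i in range(1,n):
        x,y,w,h,a=st[i]
        if amin<a<amax and roi[0]<c[i][0]<roi[2] and roi[1]<c[i][1]<roi[3]:
            yield i,(l==i),st[i],c[i]
gt=t.max(2)
print('top dark')
for i,m,st,c in comps(t,gt<40,60,3000,(170,110,480,300)):
    cs,_=cv2.findContours(m.astype(np.uint8),0,2)
    print(st,c.round(1),'minrect',[np.round(v,1) for v in cv2.minAreaRect(cs[0])],'circ',[np.round(v,1) for v in cv2.minEnclosingCircle(cs[0])])
print('top bright')
for i,m,st,c in comps(t,(t.min(2)>125),20,3000,(170,110,480,300)):
    cs,_=cv2.findContours(m.astype(np.uint8),0,2)
    print(st,c.round(1),'minrect',[np.round(v,1) for v in cv2.minAreaRect(cs[0])],'circ',[np.round(v,1) for v in cv2.minEnclosingCircle(cs[0])])
print('side dark')
for i,m,st,c in comps(s,s.max(2)<50,60,9000,(200,90,440,400)):
    cs,_=cv2.findContours(m.astype(np.uint8),0,2)
    print(st,c.round(1),'minrect',[np.round(v,1) for v in cv2.minAreaRect(cs[0])])
E
python3 m.py
```

```text
top dark
[261 123  24  18 145] [274.3 134.3] minrect [array([274. , 132.9]), array([13.5, 23.1]), np.float64(72.3)] circ [array([272.6, 128.4]), np.float64(11.7)]
[340 143  21  24 304] [349.8 154.2] minrect [array([350. , 154.5]), array([23., 20.]), np.float64(90.0)] circ [array([349.3, 154.4]), np.float64(12.0)]
[419 174  27  26 459] [431.9 186.7] minrect [array([431.9, 186.8]), array([21.3, 21.8]), np.float64(76.0)] circ [array([432. , 186.5]), np.float64(15.0)]
[409 179  25  91 108] [421.7 227. ] minrect [array([421., 224.]), array([93.1,  1.5]), np.float64(75.6)] circ [array([421., 224.]), np.float64(46.6)]
[190 182  30  37 737] [204.8 200.3] minrect [array([204.9, 200.3]), array([22.3, 33.5]), np.float64(14.7)] circ [array([204.5, 200. ]), np.float64(19.5)]
[308 187  24  26 492] [319.5 199.3] minrect [array([319.5, 199.5]), array([25., 23.]), np.float64(90.0)] circ [array([319.5, 199.5]), np.float64(13.0)]
[423 197  33  32 734] [438.8 213. ] minrect [array([438.9, 213. ]), array([27.2, 27.4]), np.float64(76.0)] circ [array([439., 213.]), np.float64(18.9)]
[177 216  38  37 970] [
[... 1047 characters left out ...]
. , 185.5]), array([25., 26.]), np.float64(90.0)]
[387 194  17  16 213] [395.  201.5] minrect [array([394.9, 201.5]), array([15.5, 15.5]), np.float64(9.5)]
[379 216  25  19 237] [389.5 226.5] minrect [array([390.2, 226.6]), array([23.9, 15.4]), np.float64(15.9)]
[279 234   9  16  86] [283.1 241.4] minrect [array([283. , 241.4]), array([14.1,  8.1]), np.float64(81.9)]
[355 307  42  38 953] [374.9 325.8] minrect [array([375.3, 325.5]), array([33.2, 31.9]), np.float64(64.7)]
[ 309  315   53   52 1672] [334.6 340.5] minrect [array([334.9, 339.6]), array([41.6, 42.4]), np.float64(69.7)]
[ 252  327   66   67 2867] [282.9 359.5] minrect [array([281.7, 359.1]), array([53.4, 57.2]), np.float64(69.8)]
```

```bash
cat > g.py <<'E'
from h import *
np.set_printoptions(precision=4,suppress=True)
t3=[cast('top',p,.004) for p in [(447.5,245.6),(438.8,213),(431.9,186.7)]]
t3s=[cast('side',p,.004) for p in [(282.9,359.5),(334.6,340.5),(374.9,325.8)]]
t2=[cast('top',p,.004) for p in [(196,234.5),(204.8,200.3)]]
t2s=[cast('side',p,.004) for p in [(280.2,121.5),(313.8,123.1)]]
for a in (t3,t3s,t2,t2s): print(np.array(a)[:,:2])
def fit(pts,xs):
    pts=np.array(pts)[:,:2]; xs=np.array(xs); 
    d=pts[-1]-pts[0] if xs[-1]>xs[0] else pts[0]-pts[-1]
    a=np.arctan2(d[1],d[0]); u=d/np.linalg.norm(d); o=pts.mean(0)-u*xs.mean(); print('yaw',np.degrees(a),'o',o,'len',np.linalg.norm(d),'res',(pts-o-np.outer(xs,u))*1e3); return o,a
for p in (t3,t3s): fit(p,[-.069,.015,.084])
for p in (t2,t2s): fit(p,[-.046,.043])
for n,z,a,zs,b in [('jar',.06,(319.5,199.3),.052,(328.2,186.2)),('tube',.095,(300.8,241.7),.09,(273.6,162.2)),('amber',.07,(350,154.4),None,None)]:
    print(n,cast('top',a,z)[:2], cast('side',b,zs)[:2] if b else '')
E
python3 g.py
```

```text
[[ 0.4544 -0.3089]
 [ 0.5363 -0.2874]
 [ 0.6034 -0.2701]]
[[ 0.4509 -0.3107]
 [ 0.5325 -0.2886]
 [ 0.6002 -0.2705]]
[[0.4648 0.326 ]
 [0.5526 0.3089]]
[[0.4618 0.3273]
 [0.5498 0.3108]]
yaw 14.573744564040892 o [ 0.5217 -0.2913] len 0.1540003445497023 res [[-0.5219 -0.2054]
 [ 0.0756  0.1591]
 [ 0.4463  0.0463]]
yaw 15.074340219152996 o [ 0.5182 -0.2925] len 0.1545926331856803 res [[-0.6799 -0.2132]
 [-0.178   0.0122]
 [ 0.8579  0.201 ]]
yaw -11.051362379437967 o [0.5102 0.3172] len 0.0894362617362058 res [[-0.2141  0.0418]
 [ 0.2141 -0.0418]]
yaw -10.57902010336111 o [0.5073 0.3188] len 0.08950226020594339 res [[-0.2469  0.0461]
 [ 0.2469 -0.0461]]
jar [0.5555 0.0158] [0.5551 0.0139]
tube [0.4502 0.0562] [0.4484 0.0551]
amber [ 0.6666 -0.0555]
```

```bash
cat > g2.py <<'E'
from h import *
from scipy.spatial.transform import Rotation as R
np.set_printoptions(precision=4,suppress=True)
def a(x,y): return 170+(x+.5)/3-.5,105+(y+.5)/3-.5
def b(x,y): return 330+(x+.5)/4-.5,135+(y+.5)/4-.5
def c(x,y): return 200+(x+.5)/3-.5,100+(y+.5)/3-.5
for n,z,p,q in [('jar',.064,a(449,283),c(387,258)),('flask',.092,a(397.5,117.5),c(564,165)),('tube',.1,a(394,411),c(224,184)),('head',.06,b(220.5,249),c(431,438)),('block',.06,b(109.5,456),c(213.5,372.5)),('bowl',.026,a(314,271),c(384,184)),('amber',.082,b(89,61),c(587,301))]:
    print(n,cast('top',p,z)[:2],cast('side',q,z)[:2])
for n,f,P in [('top',b,[(127,403),(161,439),(93,508),(57,474)]),('side',c,[(192,340),(264,378),(235,405),(163,367)])]:
    w=np.array([cast(n,f(*p),.06)[:2] for p in P]); print(w)
    for i in range(4):
        d=w[(i+1)%4]-w[i]; print(np.linalg.norm(d),np.degrees(np.arctan2(d[1],d[0])))
o=bot.get_obs(); r=R.from_quat(o['ee_rot']).as_matrix(); print(r)
E
python3 g2.py
```

```text
jar [0.5557 0.0162] [0.5547 0.0026]
flask [0.6842 0.0608] [0.6819 0.0533]
tube [0.4501 0.0555] [0.4506 0.0466]
head [ 0.5658 -0.1424] [ 0.5638 -0.1471]
block [ 0.4389 -0.0772] [ 0.4392 -0.0839]
bowl [0.5679 0.1294] [0.5663 0.125 ]
amber [ 0.675  -0.0592] [ 0.6711 -0.0677]
[[ 0.4709 -0.0871]
 [ 0.4499 -0.1078]
 [ 0.4078 -0.0679]
 [ 0.4274 -0.046 ]]
0.029483412626956508 -135.39240864874947
0.058032736858808526 136.50445981150688
0.02935116692556415 48.18325958130942
0.05986867568596016 -43.372382530166284
[[ 0.4261 -0.0554]
 [ 0.4696 -0.0914]
 [ 0.4517 -0.1109]
 [ 0.4086 -0.0763]]
0.0564596955465993 -39.58848530542701
0.026469971952584454 -132.46161791183712
0.055295651731036975 141.2443224572504
0.027240857500898392 50.08147920669718
[[-0.0002  0.28   -0.96  ]
 [ 0.0011 -0.96   -0.28  ]
 [-1.     -0.0011 -0.0001]]
```

Candidates (top view): jar – black lid (319,199), look-alikes pink (259,248), (293,288), purple (271,125); flask (302,149) vs. large grey bottles (165,65), (182,90), (495,88), (535,77); tube (301,242) vs. rack tubes; head (384,198); block (356,249). The crops confirm each: the jar is the black-lidded one with a white body. Order: jar, flask, tube, head, block.

Request:
drive_tool(series=[[[0.03,0.04,0,0,0,0],[0.06,0.08,0,0,0,0],[0.09,0.12,0,0,0,0],[0.12,0.16,0,0,0,0],[0.15,0.2,0,0,0,0]]], jaw=1, newtons=25)

```text
time_s: 0.6
eef_pos: [0.3045, -0.3261, 0.2048]
ee_rot: [-0.7, -0.1, 0.7, -0.099]
wrist_force: [1.1, -0.3, -0.5]
gripper_width: 0.0937
```

Request:
drive_tool(series=[[[0.028,0.038,0,0,0,0],[0.056,0.076,0,0,0,0],[0.084,0.114,0,0,0,0],[0.112,0.152,0,0,0,0],[0.14,0.19,0,0,0,0]]])

```text
time_s: 1.1
eef_pos: [0.4452, -0.1342, 0.2048]
ee_rot: [-0.7, -0.1, 0.7, -0.099]
wrist_force: [-0.2, -1.0, -0.6]
gripper_width: 0.0938
```

Request:
drive_tool(series=[[[0.025,0.035,0,0,0,0],[0.05,0.07,0,0,0,0],[0.08,0.11,0,0,0,0],[0.11,0.15,0,0,0,0],[0.11,0.15,0,0,0,0]]])

```text
time_s: 1.6
eef_pos: [0.5569, 0.0199, 0.2037]
ee_rot: [-0.699, -0.102, 0.7, -0.101]
wrist_force: [0.4, -0.8, -0.2]
gripper_width: 0.0937
```

```bash
python3 - <<'E'
from h import *
o=bot.get_obs(); print(o['time_s'],o['eef_pos'],o['qpos'])
for n in ('top','side'):
    im=capture(n)[:,:,::-1].copy(); cv2.imwrite(f'pics/{n}1r.png',im); 
    x=im[120:300,230:400] if n=='top' else im[60:290,200:440]
    x=cv2.resize(x,None,fx=2.5,fy=2.5,interpolation=cv2.INTER_CUBIC); cv2.imwrite(f'pics/{n}1.png',x)
    print(n,proj(n,o['eef_pos']))
E
```

```text
1.6 [0.55686954 0.01988578 0.20374469] [-0.03087884  0.31813922  1.50122282  0.00178747  1.3236506   1.25174702]
top [317.32998443 189.52433204]
side [329.49778723 121.64364763]
```

View pics/side1.png

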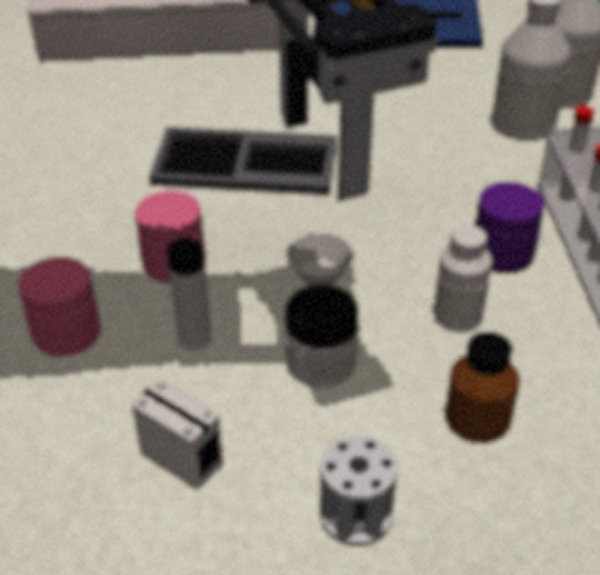

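Fingers straddle the jar (tips at side px ~(341,139) and (318,109), midpoint agreeing with the TCP projection); nothing is in their way. Descend.

Request:
drive_tool(series=[[[-0.002,-0.005,-0.03,0,0,0],[-0.002,-0.005,-0.07,0,0,0],[-0.002,-0.005,-0.11,0,0,0],[-0.002,-0.005,-0.15,0,0,0],[-0.002,-0.005,-0.183,0,0,0]]])

```text
time_s: 2.2
eef_pos: [0.5519, 0.01, 0.0193]
ee_rot: [-0.699, -0.1, 0.701, -0.099]
wrist_force: [0.6, 0.2, 0.6]
gripper_width: 0.0939
```

Request:
drive_tool(series=[[[0,0,0,0,0,0],[0,0,0,0,0,0],[0,0,0,0,0,0],[0,0,0,0,0,0],[0,0,0,0,0,0]]], jaw=-1, newtons=25)

```text
time_s: 2.7
eef_pos: [0.5526, 0.0101, 0.0209]
ee_rot: [-0.7, -0.1, 0.7, -0.1]
wrist_force: [-3.3, 0.7, 10.8]
gripper_width: 0.0598
```

Request:
drive_tool(series=[[[0,0,0,0,0,0],[0,0,0,0,0,0],[0,0,0,0,0,0],[0,0,0,0,0,0],[0,0,0,0,0,0]]])

```text
time_s: 3.2
eef_pos: [0.5526, 0.01, 0.0209]
ee_rot: [-0.7, -0.1, 0.7, -0.099]
wrist_force: [-1.5, -0.2, 1.3]
gripper_width: 0.0599
```

Request:
drive_tool(series=[[[0,0,0.015,0,0,0],[0,0,0.04,0,0,0],[0,0,0.07,0,0,0],[0,0,0.1,0,0,0],[0,0,0.12,0,0,0]]])

```text
time_s: 3.7
eef_pos: [0.5531, 0.01, 0.1441]
ee_rot: [0.701, 0.1, -0.699, 0.1]
wrist_force: [-0.4, -0.1, -1.9]
gripper_width: 0.0597
```

```bash
cat > snap.py <<'E'
import sys
from h import *
np.set_printoptions(precision=4,suppress=True)
n,k,x0,y0,x1,y1,f=sys.argv[1],sys.argv[2],*map(float,sys.argv[3:8])
o=bot.get_obs(); print(o['time_s'],o['eef_pos'],o['wrist_force'],o['gripper_width'],proj(n,o['eef_pos']))
im=capture(n)[:,:,::-1].copy(); cv2.imwrite(f'pics/{k}_raw.png',im)
im=im[int(y0):int(y1),int(x0):int(x1)]
cv2.imwrite(f'pics/{k}.png',cv2.resize(im,None,fx=f,fy=f,interpolation=cv2.INTER_CUBIC))
E
python3 snap.py side s2 200 60 440 290 2.5
```

```text
3.7 [0.5531 0.01   0.1441] [-0.409  -0.1344 -1.9093] 0.05969103069166105 [327.7229 151.5959]
```

View pics/s2.png

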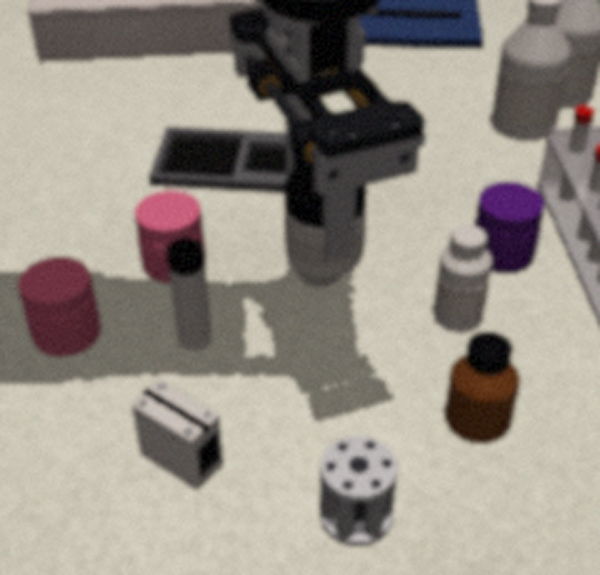

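Request:
drive_tool(series=[[[-0.01,-0.03,0.01,0,0,0],[-0.022,-0.07,0.02,0,0,0],[-0.036,-0.115,0.02,0,0,0],[-0.05,-0.16,0.02,0,0,0],[-0.064,-0.2,0.02,0,0,0]]])

```text
time_s: 4.25
eef_pos: [0.4891, -0.1918, 0.167]
ee_rot: [0.702, 0.1, -0.698, 0.1]
wrist_force: [0.5, -0.7, -1.6]
gripper_width: 0.0599
```

Request:
drive_tool(series=[[[-0.014,-0.04,0,0,0,0],[-0.027,-0.08,0,0,0,0],[-0.035,-0.105,0,0,0,0],[-0.038,-0.115,0,0,0,0],[-0.038,-0.115,0,0,0,0]]])

```text
time_s: 4.75
eef_pos: [0.4507, -0.3073, 0.1668]
ee_rot: [0.702, 0.099, -0.698, 0.099]
wrist_force: [-0.3, -0.3, -1.8]
gripper_width: 0.0593
```

```bash
python3 snap.py side s3 220 240 420 400 3.5
```

```text
4.75 [ 0.4507 -0.3073  0.1668] [-0.2631 -0.2679 -1.8361] 0.059345007478193414 [273.7106 299.8553]
```

View pics/s3.png

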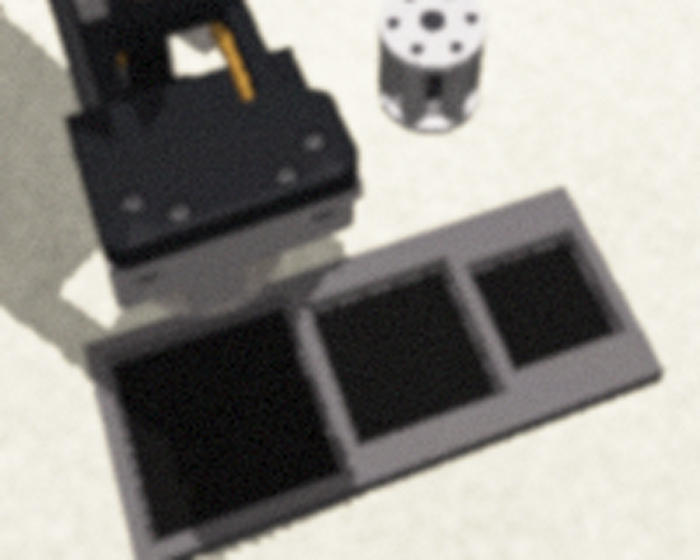

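The picture shows the gripper above the large pocket (side px ~(285,360)); nothing in the way. Descend, then ease down.

Request:
drive_tool(series=[[[0,-0.002,-0.03,0,0,0],[0,-0.002,-0.06,0,0,0],[0,-0.002,-0.09,0,0,0],[0,-0.002,-0.115,0,0,0],[0,-0.002,-0.125,0,0,0]]])

```text
time_s: 5.3
eef_pos: [0.4509, -0.3063, 0.0397]
ee_rot: [0.701, 0.101, -0.699, 0.099]
wrist_force: [-1.1, -0.6, -1.6]
gripper_width: 0.0597
```

Request:
drive_tool(series=[[[0,0,-0.003,0,0,0],[0,0,-0.006,0,0,0],[0,0,-0.009,0,0,0],[0,0,-0.011,0,0,0],[0,0,-0.012,0,0,0]]])

```text
time_s: 5.8
eef_pos: [0.4511, -0.3065, 0.0281]
ee_rot: [0.701, 0.101, -0.698, 0.099]
wrist_force: [0.3, -0.2, -0.6]
gripper_width: 0.0596
```

Request:
drive_tool(series=[[[-0.001,-0.003,0,0,0,0],[-0.001,-0.003,-0.001,0,0,0],[-0.001,-0.003,-0.002,0,0,0],[-0.001,-0.003,-0.003,0,0,0],[-0.001,-0.003,-0.003,0,0,0]]])

```text
time_s: 6.3
eef_pos: [0.4501, -0.3095, 0.025]
ee_rot: [0.701, 0.101, -0.698, 0.099]
wrist_force: [0.2, -0.4, -2.0]
gripper_width: 0.0596
```

```bash
python3 snap.py side s4 220 240 420 400 3.5
```

```text
6.3 [ 0.4501 -0.3095  0.025 ] [ 0.1815 -0.3557 -2.0442] 0.05963849898622963 [281.3417 352.5637]
```

View pics/s4.png

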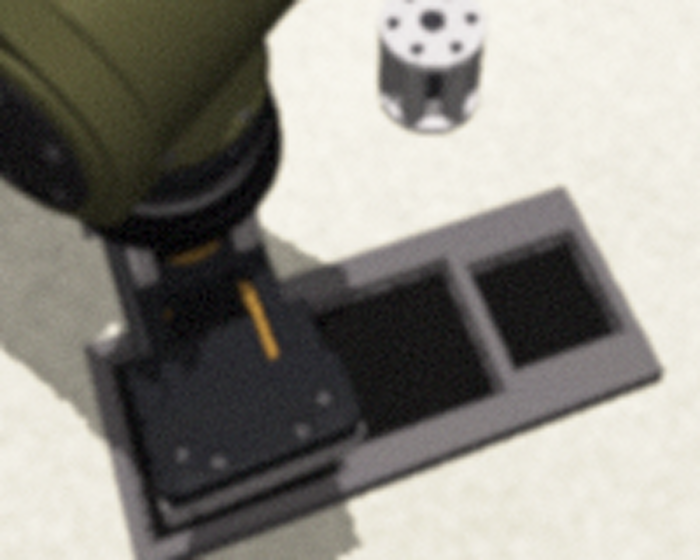

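Request:
drive_tool(series=[[[0,0,-0.0005,0,0,0],[0,0,-0.001,0,0,0],[0,0,-0.001,0,0,0],[0,0,-0.001,0,0,0]]])

```text
time_s: 6.75
eef_pos: [0.4502, -0.3094, 0.0248]
ee_rot: [0.702, 0.101, -0.698, 0.1]
wrist_force: [-3.3, 2.9, 9.4]
gripper_width: 0.0594
```

Request:
drive_tool(series=[[[0,0,-0.0005,0,0,0],[0,0,-0.001,0,0,0],[0,0,-0.001,0,0,0],[0,0,-0.001,0,0,0]]])

```text
time_s: 7.15
eef_pos: [0.4503, -0.3094, 0.0249]
ee_rot: [0.702, 0.101, -0.698, 0.1]
wrist_force: [-5.6, 4.0, 12.7]
gripper_width: 0.0596
```

Request:
drive_tool(series=[[[0,0,0,0,0,0],[0,0,0,0,0,0],[0,0,0,0,0,0],[0,0,0,0,0,0],[0,0,0,0,0,0]]], jaw=0.8)

```text
time_s: 7.65
eef_pos: [0.4503, -0.3094, 0.0247]
ee_rot: [0.702, 0.101, -0.698, 0.1]
wrist_force: [-0.5, -0.3, -0.5]
gripper_width: 0.0847
```

Request:
drive_tool(series=[[[0,0,0.02,0,0,0],[0,0,0.05,0,0,0],[0,0,0.09,0,0,0],[0,0,0.13,0,0,0],[0,0,0.17,0,0,0]]])

```text
time_s: 8.15
eef_pos: [0.45, -0.3092, 0.1963]
ee_rot: [0.701, 0.101, -0.698, 0.1]
wrist_force: [-0.3, -0.3, -0.7]
gripper_width: 0.0846
```

Request:
drive_tool(series=[[[0.02,0.04,0,0,0,0],[0.04,0.08,0,0,0,0],[0.06,0.12,0,0,0,0],[0.08,0.16,0,0,0,0],[0.1,0.2,0,0,0,0]]])

```text
time_s: 8.65
eef_pos: [0.5506, -0.1075, 0.1964]
ee_rot: [0.702, 0.101, -0.698, 0.1]
wrist_force: [0.0, -0.3, 0.6]
gripper_width: 0.0846
```

```bash
python3 snap.py side s5 220 200 420 400 3; python3 snap.py top t5 180 100 480 300 2.5
```

```text
8.65 [ 0.5506 -0.1075  0.1964] [ 0.0453 -0.3488  0.6403] 0.08457433339082722 [334.4961 171.7194]
8.7 [ 0.5526 -0.1025  0.1963] [ 1.7421  5.0926 -0.7641] 0.08457456179505854 [374.4821 193.5877]
```

View pics/s5.png

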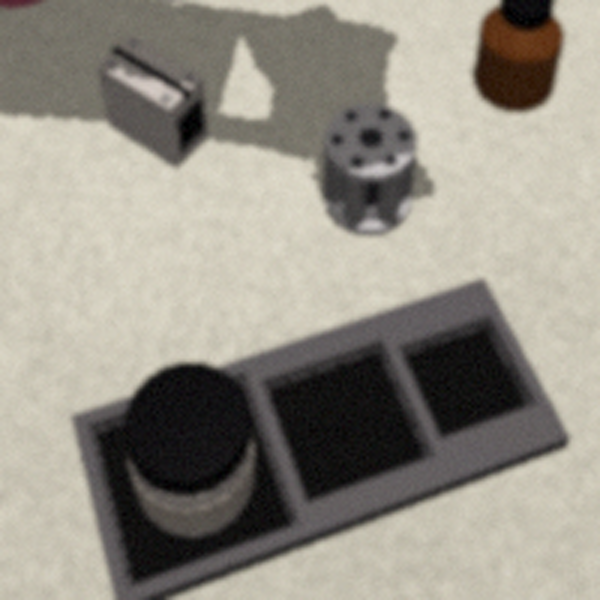

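View pics/t5.png

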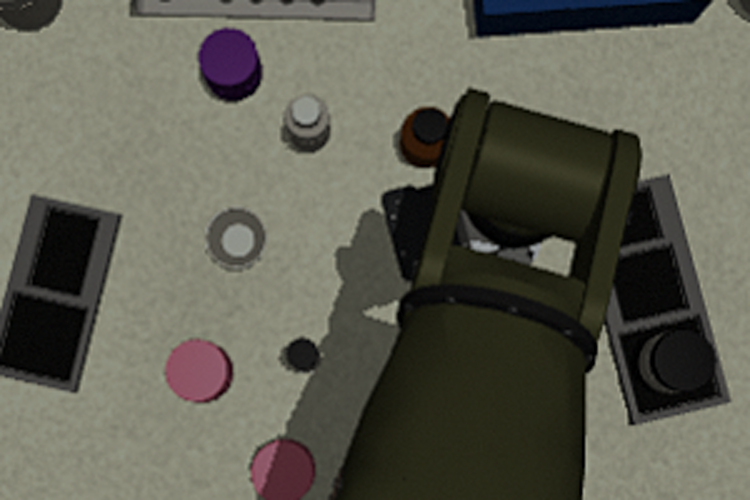

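Jar stands flat and centred in the large pocket. Next the flask at ~(0.682, 0.056).

Request:
drive_tool(series=[[[0.03,0.035,0,0,0,0],[0.06,0.07,0,0,0,0],[0.09,0.11,0,0,0,0],[0.12,0.145,0,0,0,0],[0.13,0.157,0,0,0,0]]], jaw=0.6)

```text
time_s: 9.25
eef_pos: [0.6827, 0.0547, 0.1951]
ee_rot: [0.701, 0.104, -0.698, 0.102]
wrist_force: [-0.4, -1.0, -1.7]
gripper_width: 0.0752
```

Request:
drive_tool(series=[[[0,0,0,0,0,0],[0,0,0,0,0,0]]])

```text
time_s: 9.45
eef_pos: [0.6824, 0.0541, 0.1946]
ee_rot: [0.701, 0.104, -0.699, 0.102]
wrist_force: [-0.3, -1.2, -0.3]
gripper_width: 0.0751
```

```bash
python3 snap.py side s6 280 60 480 260 3
```

```text
9.45 [0.6824 0.0541 0.1946] [-0.2772 -1.2172 -0.2502] 0.07507425464097184 [393.7876 111.6011]
```

View pics/s6.png

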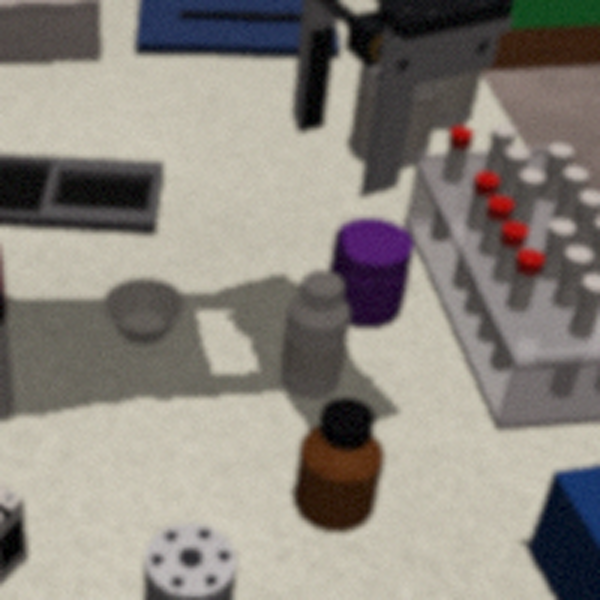

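Request:
drive_tool(series=[[[0,0.001,-0.03,0,0,0],[0,0.001,-0.07,0,0,0],[0,0.001,-0.11,0,0,0],[0,0.001,-0.145,0,0,0],[0,0.001,-0.168,0,0,0]]])

```text
time_s: 10.0
eef_pos: [0.6808, 0.0529, 0.0247]
ee_rot: [0.7, 0.103, -0.699, 0.101]
wrist_force: [0.4, -0.4, 0.5]
gripper_width: 0.0751
```

Request:
drive_tool(series=[[[0,0,0,0,0,0],[0,0,0,0,0,0],[0,0,0,0,0,0],[0,0,0,0,0,0],[0,0,0,0,0,0]]], jaw=-1, newtons=20)

```text
time_s: 10.5
eef_pos: [0.6815, 0.0531, 0.0265]
ee_rot: [0.701, 0.103, -0.699, 0.101]
wrist_force: [-2.4, 1.5, 7.2]
gripper_width: 0.0433
```

Request:
drive_tool(series=[[[0,0,0,0,0,0],[0,0,0,0,0,0],[0,0,0,0,0,0],[0,0,0,0,0,0]]])

```text
time_s: 10.9
eef_pos: [0.6815, 0.053, 0.0265]
ee_rot: [0.701, 0.103, -0.699, 0.101]
wrist_force: [-0.4, -0.2, 0.0]
gripper_width: 0.0432
```

Request:
drive_tool(series=[[[0,0,0.015,0,0,0],[0,0,0.045,0,0,0],[0,0,0.08,0,0,0],[0,0,0.115,0,0,0],[0,0,0.14,0,0,0]]])

```text
time_s: 11.4
eef_pos: [0.6818, 0.053, 0.1704]
ee_rot: [0.702, 0.103, -0.698, 0.101]
wrist_force: [0.5, 0.5, -2.4]
gripper_width: 0.0428
```

Request:
drive_tool(series=[[[-0.01,-0.025,0,0,0,0],[-0.025,-0.06,0,0,0,0],[-0.043,-0.1,0,0,0,0],[-0.06,-0.14,0,0,0,0],[-0.077,-0.18,0,0,0,0]]])

```text
time_s: 11.9
eef_pos: [0.604, -0.1284, 0.1715]
ee_rot: [0.702, 0.103, -0.697, 0.101]
wrist_force: [1.2, -0.0, -2.1]
gripper_width: 0.0437
```

Request:
drive_tool(series=[[[-0.015,-0.035,0,0,0,0],[-0.03,-0.07,0,0,0,0],[-0.045,-0.105,0,0,0,0],[-0.06,-0.14,0,0,0,0],[-0.07,-0.16,0,0,0,0]]])

```text
time_s: 12.4
eef_pos: [0.5328, -0.2907, 0.1727]
ee_rot: [0.702, 0.102, -0.697, 0.101]
wrist_force: [0.2, -0.1, -2.3]
gripper_width: 0.0434
```

```bash
python3 snap.py side s7 220 200 420 400 3
```

```text
12.4 [ 0.5328 -0.2907  0.1727] [ 0.1857 -0.0554 -2.2897] 0.043380883665467156 [337.5073 280.303 ]
```

View pics/s7.png

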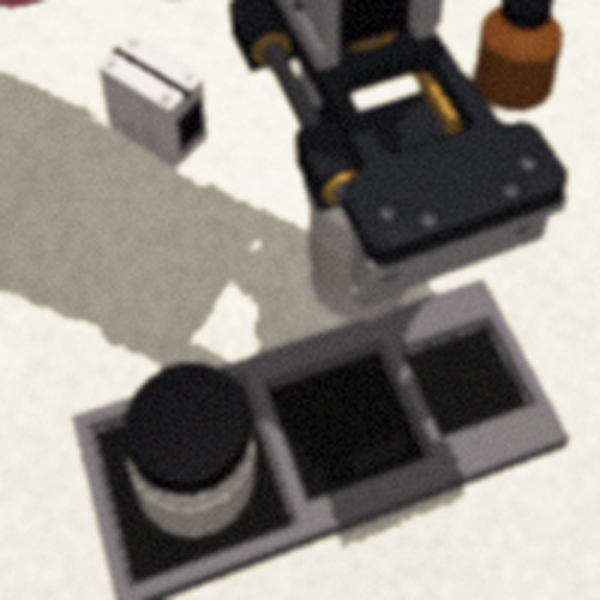

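Request:
drive_tool(series=[[[0,0.003,-0.03,0,0,0],[0,0.003,-0.065,0,0,0],[0,0.003,-0.1,0,0,0],[0,0.003,-0.12,0,0,0],[0,0.003,-0.132,0,0,0]]])

```text
time_s: 12.95
eef_pos: [0.5314, -0.2892, 0.0396]
ee_rot: [0.702, 0.102, -0.698, 0.1]
wrist_force: [0.3, 0.5, -1.3]
gripper_width: 0.0433
```

Request:
drive_tool(series=[[[0,0,-0.002,0,0,0],[0,0,-0.004,0,0,0],[0,0,-0.006,0,0,0],[0,0,-0.007,0,0,0],[0,0,-0.007,0,0,0]]])

```text
time_s: 13.45
eef_pos: [0.5316, -0.2893, 0.033]
ee_rot: [0.702, 0.101, -0.698, 0.101]
wrist_force: [-0.2, -0.6, -1.9]
gripper_width: 0.0434
```

Request:
drive_tool(series=[[[0.001,0.001,-0.0005,0,0,0],[0.001,0.001,-0.001,0,0,0],[0.001,0.001,-0.0015,0,0,0],[0.001,0.001,-0.002,0,0,0],[0.001,0.001,-0.002,0,0,0]]])

```text
time_s: 13.95
eef_pos: [0.5326, -0.2883, 0.031]
ee_rot: [0.702, 0.101, -0.698, 0.101]
wrist_force: [0.0, 0.5, -2.6]
gripper_width: 0.0437
```

Request:
drive_tool(series=[[[0,0,-0.0005,0,0,0],[0,0,-0.001,0,0,0],[0,0,-0.001,0,0,0],[0,0,-0.001,0,0,0]]])

```text
time_s: 14.35
eef_pos: [0.5327, -0.2884, 0.0305]
ee_rot: [0.702, 0.101, -0.697, 0.101]
wrist_force: [-1.4, 2.3, 4.8]
gripper_width: 0.0433
```

Request:
drive_tool(series=[[[0,0,0,0,0,0],[0,0,0,0,0,0],[0,0,0,0,0,0],[0,0,0,0,0,0],[0,0,0,0,0,0]]], jaw=0.5)

```text
time_s: 14.85
eef_pos: [0.5326, -0.2883, 0.0304]
ee_rot: [0.702, 0.101, -0.698, 0.101]
wrist_force: [-0.5, -0.7, 0.5]
gripper_width: 0.0704
```

Request:
drive_tool(series=[[[0,0,0.02,0,0,0],[0,0,0.05,0,0,0],[0,0,0.09,0,0,0],[0,0,0.13,0,0,0],[0,0,0.17,0,0,0]]])

```text
time_s: 15.35
eef_pos: [0.5324, -0.2883, 0.202]
ee_rot: [0.702, 0.101, -0.698, 0.101]
wrist_force: [0.1, -0.4, 0.0]
gripper_width: 0.0706
```

Request:
drive_tool(series=[[[-0.01,0.04,0,0,0,0],[-0.02,0.08,0,0,0,0],[-0.03,0.125,0,0,0,0],[-0.04,0.17,0,0,0,0],[-0.05,0.21,0,0,0,0]]], jaw=0.3)

```text
time_s: 15.85
eef_pos: [0.4817, -0.0764, 0.2021]
ee_rot: [0.702, 0.101, -0.697, 0.101]
wrist_force: [0.2, -0.1, 0.0]
gripper_width: 0.0611
```

Request:
drive_tool(series=[[[-0.01,0.04,0,0,0,0],[-0.02,0.08,0,0,0,0],[-0.03,0.115,0,0,0,0],[-0.034,0.129,0,0,0,0],[-0.034,0.129,0,0,0,0]]])

```text
time_s: 16.35
eef_pos: [0.4473, 0.054, 0.2024]
ee_rot: [0.702, 0.102, -0.697, 0.101]
wrist_force: [-0.3, 0.5, 0.7]
gripper_width: 0.061
```

```bash
python3 snap.py side s8 200 100 440 400 2
```

```text
16.35 [0.4473 0.054  0.2024] [-0.2814  0.5257  0.667 ] 0.060955225250413136 [267.7673 115.182 ]
```

View pics/s8.png

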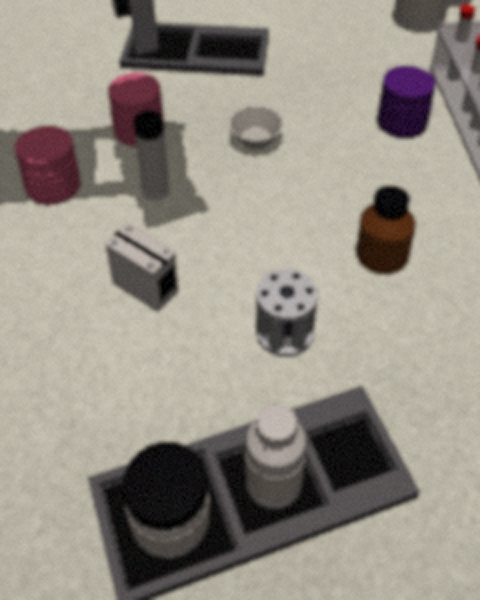

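Flask stands upright in the medium pocket (side ~(337,330)). Now the tube, pink jar well clear.

Request:
drive_tool(series=[[[0.002,-0.002,-0.03,0,0,0],[0.002,-0.002,-0.06,0,0,0],[0.002,-0.002,-0.1,0,0,0],[0.002,-0.002,-0.14,0,0,0],[0.002,-0.002,-0.16,0,0,0]]])

```text
time_s: 16.9
eef_pos: [0.4485, 0.0498, 0.0394]
ee_rot: [0.701, 0.102, -0.698, 0.101]
wrist_force: [0.3, 0.5, 1.1]
gripper_width: 0.061
```

Request:
drive_tool(series=[[[0,0,0,0,0,0],[0,0,0,0,0,0],[0,0,0,0,0,0],[0,0,0,0,0,0],[0,0,0,0,0,0]]], jaw=-1, newtons=15)

```text
time_s: 17.4
eef_pos: [0.4493, 0.0497, 0.0405]
ee_rot: [0.702, 0.101, -0.698, 0.101]
wrist_force: [0.0, -0.6, 6.7]
gripper_width: 0.0298
```

Request:
drive_tool(series=[[[0,0,0,0,0,0],[0,0,0,0,0,0],[0,0,0,0,0,0],[0,0,0,0,0,0]]])

```text
time_s: 17.8
eef_pos: [0.4492, 0.0497, 0.0405]
ee_rot: [0.702, 0.101, -0.698, 0.101]
wrist_force: [0.5, 0.0, 1.3]
gripper_width: 0.0295
```

```bash
python3 snap.py side s9 200 100 360 260 4
```

```text
17.8 [0.4492 0.0497 0.0405] [0.4571 0.0017 1.2951] 0.02952968495215044 [276.0224 182.0614]
```

View pics/s9.png

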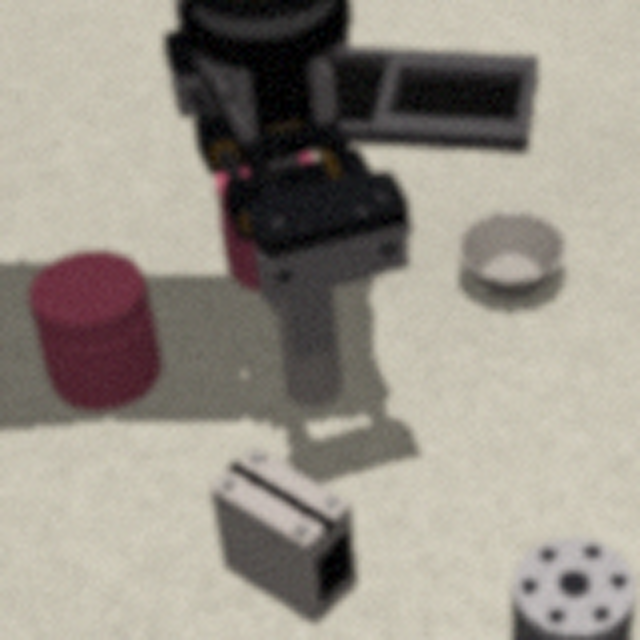

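Request:
drive_tool(series=[[[0,0,0.015,0,0,0],[0,0,0.045,0,0,0],[0,0,0.08,0,0,0],[0,0,0.115,0,0,0],[0,0,0.14,0,0,0]]])

```text
time_s: 18.35
eef_pos: [0.4495, 0.0497, 0.1827]
ee_rot: [0.703, 0.101, -0.697, 0.101]
wrist_force: [0.6, -0.1, -1.2]
gripper_width: 0.0302
```

Request:
drive_tool(series=[[[0.01,-0.025,0,0,0,0],[0.028,-0.06,0,0,0,0],[0.046,-0.1,0,0,0,0],[0.064,-0.14,0,0,0,0],[0.082,-0.18,0,0,0,0]]])

```text
time_s: 18.85
eef_pos: [0.5318, -0.1319, 0.1825]
ee_rot: [0.702, 0.102, -0.697, 0.101]
wrist_force: [0.5, -0.6, -0.2]
gripper_width: 0.0296
```

Request:
drive_tool(series=[[[0.018,-0.04,0,0,0,0],[0.036,-0.08,0,0,0,0],[0.054,-0.115,0,0,0,0],[0.066,-0.135,0,0,0,0],[0.069,-0.139,0,0,0,0]]])

```text
time_s: 19.35
eef_pos: [0.601, -0.273, 0.1812]
ee_rot: [0.702, 0.101, -0.698, 0.1]
wrist_force: [0.1, 0.8, -1.2]
gripper_width: 0.0296
```

Request:
drive_tool(series=[[[0,0,-0.02,0,0,0],[0,0,-0.045,0,0,0],[0,0,-0.07,0,0,0],[0,0,-0.09,0,0,0],[0,0,-0.095,0,0,0]]])

```text
time_s: 19.85
eef_pos: [0.5999, -0.2717, 0.0838]
ee_rot: [0.701, 0.102, -0.699, 0.099]
wrist_force: [0.1, -0.0, -0.9]
gripper_width: 0.0297
```

```bash
python3 snap.py side s10 280 220 440 380 4
```

```text
19.85 [ 0.5999 -0.2717  0.0838] [ 0.0681 -0.0347 -0.8762] 0.02965020558194212 [379.604  299.9203]
```

View pics/s10.png

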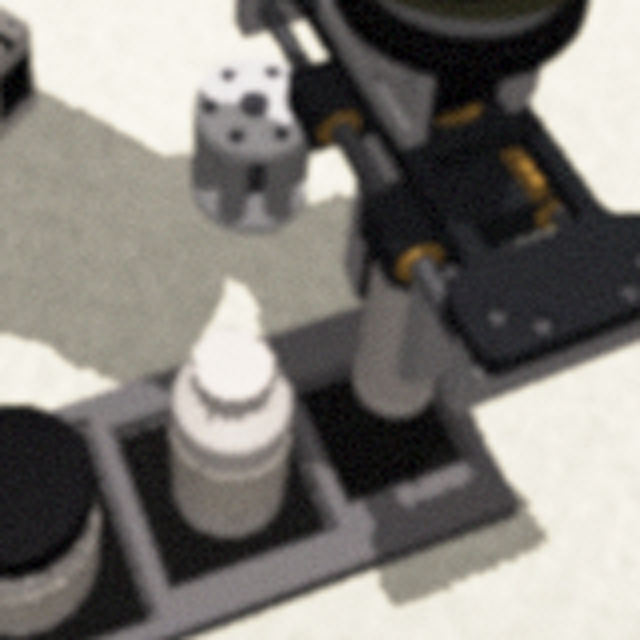

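```bash
python3 -c "
from h import *
print(cast('side',(378.2,319),.0433), cast('side',(374.9,325.8),.004))
print(proj('side',(.6007,-.2705,.0433)),proj('side',(.6007,-.2705,.004)),proj('top',(.6007,-.2705,.004)))"
```

```text
[ 0.59991289 -0.28013016  0.0433    ] [ 0.60015597 -0.27045378  0.004     ]
[377.47063423 313.2526321 ] [375.2380881  325.79545379] [432.0505916  187.75169401]
```

Request:
drive_tool(series=[[[0.001,0.001,-0.01,0,0,0],[0.001,0.001,-0.02,0,0,0],[0.001,0.001,-0.03,0,0,0],[0.001,0.001,-0.035,0,0,0],[0.001,0.001,-0.037,0,0,0]]])

```text
time_s: 20.4
eef_pos: [0.601, -0.2709, 0.0467]
ee_rot: [0.701, 0.102, -0.699, 0.099]
wrist_force: [0.7, -0.2, -0.5]
gripper_width: 0.03
```

Request:
drive_tool(series=[[[0,0,-0.0005,0,0,0],[0,0,-0.001,0,0,0],[0,0,-0.0015,0,0,0],[0,0,-0.0015,0,0,0]]])

```text
time_s: 20.8
eef_pos: [0.6011, -0.271, 0.0455]
ee_rot: [0.701, 0.102, -0.699, 0.099]
wrist_force: [0.1, 0.8, -1.3]
gripper_width: 0.0296
```

Request:
drive_tool(series=[[[0,0,-0.0005,0,0,0],[0,0,-0.001,0,0,0],[0,0,-0.0015,0,0,0],[0,0,-0.0015,0,0,0]]])

```text
time_s: 21.2
eef_pos: [0.6012, -0.271, 0.0446]
ee_rot: [0.701, 0.102, -0.698, 0.099]
wrist_force: [-2.4, 2.1, 5.3]
gripper_width: 0.0299
```

```bash
python3 snap.py side s11 280 220 440 380 4
```

```text
21.2 [ 0.6012 -0.271   0.0446] [-2.3627  2.067   5.2609] 0.029945766602177355 [377.964  313.0923]
```

View pics/s11.png

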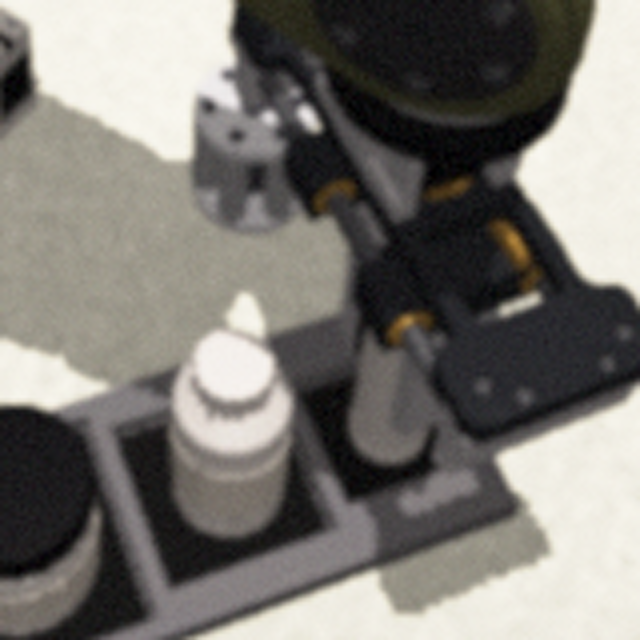

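Tube is down (force step at z=0.0446, as predicted). Release, then the roller head.

Request:
drive_tool(series=[[[0,0,0,0,0,0],[0,0,0,0,0,0],[0,0,0,0,0,0],[0,0,0,0,0,0],[0,0,0,0,0,0]]], jaw=0.1)

```text
time_s: 21.75
eef_pos: [0.6013, -0.271, 0.0445]
ee_rot: [0.701, 0.102, -0.699, 0.099]
wrist_force: [0.2, 0.2, -0.0]
gripper_width: 0.0515
```

Request:
drive_tool(series=[[[0,0,0.02,0,0,0],[0,0,0.05,0,0,0],[0,0,0.09,0,0,0],[0,0,0.12,0,0,0],[0,0,0.15,0,0,0]]])

```text
time_s: 22.25
eef_pos: [0.6012, -0.271, 0.1961]
ee_rot: [0.701, 0.102, -0.698, 0.1]
wrist_force: [0.4, -0.2, -0.3]
gripper_width: 0.0517
```

Request:
drive_tool(series=[[[-0.01,0.04,0,0,0,0],[-0.02,0.08,0,0,0,0],[-0.032,0.11,0,0,0,0],[-0.037,0.125,0,0,0,0],[-0.037,0.125,0,0,0,0]]], jaw=0.7)

```text
time_s: 22.75
eef_pos: [0.5641, -0.1448, 0.1966]
ee_rot: [0.702, 0.102, -0.698, 0.1]
wrist_force: [1.2, -1.1, -0.3]
gripper_width: 0.0797
```

```bash
python3 snap.py side s12 200 140 440 400 2.2
```

```text
22.75 [ 0.5641 -0.1448  0.1966] [ 1.2176 -1.1298 -0.3195] 0.07965661045607395 [346.4324 187.2725]
```

View pics/s12.png

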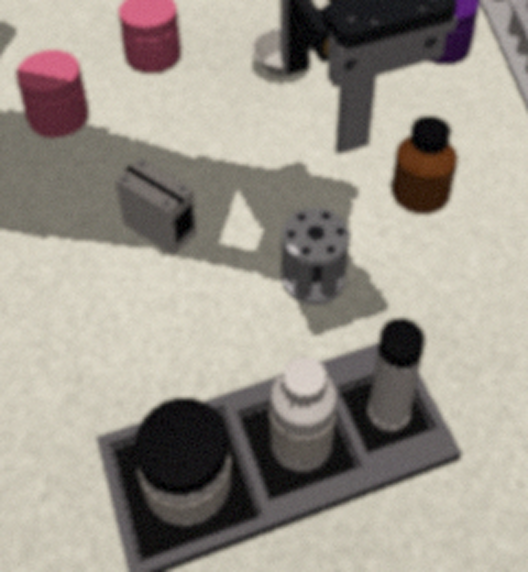

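All three stand in tray3. Descend on the head.

Request:
drive_tool(series=[[[0,0,-0.03,0,0,0],[0,0,-0.07,0,0,0],[0,0,-0.11,0,0,0],[0,0,-0.15,0,0,0],[0,0,-0.176,0,0,0]]])

```text
time_s: 23.3
eef_pos: [0.5637, -0.1473, 0.0172]
ee_rot: [0.701, 0.102, -0.699, 0.099]
wrist_force: [-0.5, 0.1, -0.1]
gripper_width: 0.0798
```

Request:
drive_tool(series=[[[0,0,0,0,0,0],[0,0,0,0,0,0],[0,0,0,0,0,0],[0,0,0,0,0,0],[0,0,0,0,0,0]]], jaw=-1, newtons=30)

```text
time_s: 23.8
eef_pos: [0.5646, -0.1477, 0.0187]
ee_rot: [0.702, 0.101, -0.698, 0.1]
wrist_force: [-0.7, -0.4, 6.6]
gripper_width: 0.054
```

Request:
drive_tool(series=[[[0,0,0,0,0,0],[0,0,0,0,0,0],[0,0,0,0,0,0],[0,0,0,0,0,0]]])

```text
time_s: 24.2
eef_pos: [0.5645, -0.1477, 0.0187]
ee_rot: [0.701, 0.101, -0.698, 0.1]
wrist_force: [-0.1, 0.7, 0.0]
gripper_width: 0.0535
```

Request:
drive_tool(series=[[[0,0,0.01,0,0,0],[0,0,0.035,0,0,0],[0,0,0.065,0,0,0],[0,0,0.1,0,0,0],[0,0,0.13,0,0,0]]])

```text
time_s: 24.7
eef_pos: [0.5645, -0.1476, 0.151]
ee_rot: [0.702, 0.101, -0.698, 0.1]
wrist_force: [0.1, 0.5, -2.7]
gripper_width: 0.0538
```

```bash
python3 snap.py side s13 200 100 440 360 2.2
```

```text
24.7 [ 0.5645 -0.1476  0.151 ] [ 0.0718  0.4977 -2.6957] 0.05384768112968166 [345.7642 209.526 ]
```

View pics/s13.png

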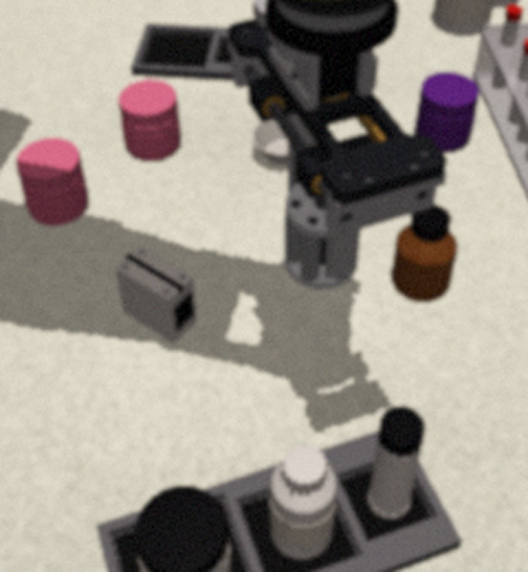

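Request:
drive_tool(series=[[[-0.005,0.025,0.01,0,0,0],[-0.013,0.06,0.02,0,0,0],[-0.022,0.1,0.02,0,0,0],[-0.031,0.145,0.02,0,0,0],[-0.04,0.19,0.02,0,0,0]]])

```text
time_s: 25.25
eef_pos: [0.5255, 0.0433, 0.1762]
ee_rot: [0.704, 0.1, -0.696, 0.101]
wrist_force: [0.5, 0.4, -3.3]
gripper_width: 0.0537
```

Request:
drive_tool(series=[[[-0.009,0.042,0,0,0,0],[-0.018,0.084,0,0,0,0],[-0.027,0.126,0,0,0,0],[-0.036,0.168,0,0,0,0],[-0.045,0.205,0,0,0,0]]])

```text
time_s: 25.75
eef_pos: [0.4795, 0.2502, 0.1761]
ee_rot: [0.704, 0.1, -0.696, 0.101]
wrist_force: [0.4, -0.5, -3.5]
gripper_width: 0.0538
```

Request:
drive_tool(series=[[[-0.008,0.035,0,0,0,0],[-0.014,0.065,0,0,0,0],[-0.016,0.072,0,0,0,0],[-0.016,0.072,0,0,0,0],[-0.016,0.072,0,0,0,0]]])

```text
time_s: 26.25
eef_pos: [0.4637, 0.3214, 0.176]
ee_rot: [0.704, 0.1, -0.696, 0.101]
wrist_force: [0.0, -0.1, -2.7]
gripper_width: 0.0534
```

```bash
python3 snap.py side s14 230 0 400 170 4; python3 snap.py top t14 130 140 290 280 4
```

```text
26.25 [0.4637 0.3214 0.176 ] [ 0.0357 -0.0686 -2.6513] 0.05338020602671265 [275.6579  61.2982]
26.3 [0.4639 0.3211 0.1761] [ 0.0966  0.4683 -3.1774] 0.05351319242711705 [177.4387 230.1745]
```

View pics/s14.png

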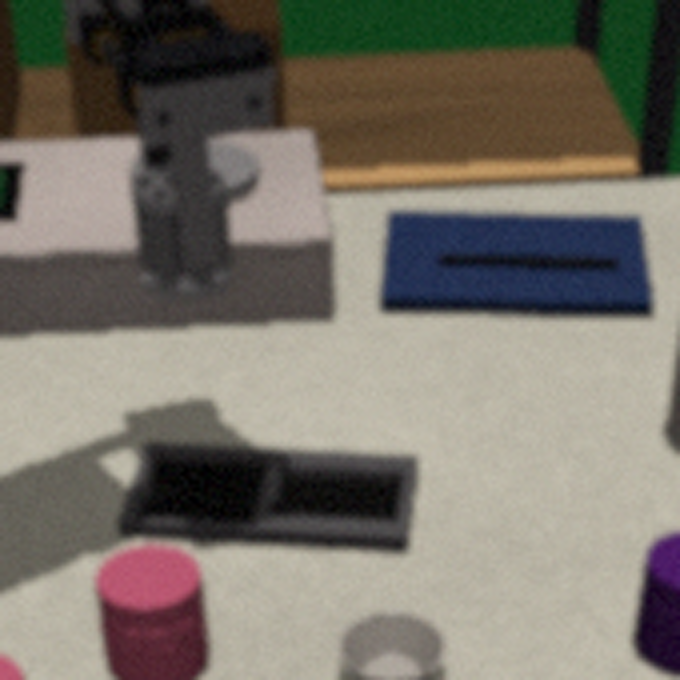

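View pics/t14.png

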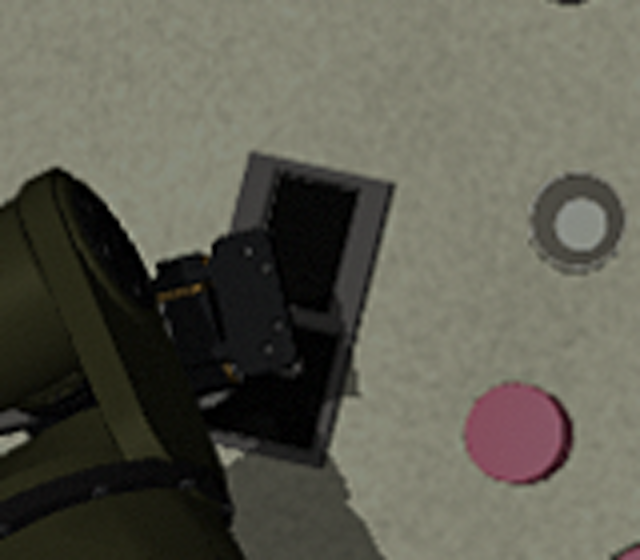

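Request:
drive_tool(series=[[[0,0,-0.03,0,0,0],[0,0,-0.065,0,0,0],[0,0,-0.1,0,0,0],[0,0,-0.13,0,0,0],[0,0,-0.14,0,0,0]]])

```text
time_s: 26.85
eef_pos: [0.463, 0.3195, 0.0335]
ee_rot: [0.703, 0.099, -0.697, 0.101]
wrist_force: [-1.3, -0.3, -2.7]
gripper_width: 0.0536
```

Request:
drive_tool(series=[[[0,0,-0.003,0,0,0],[0,0,-0.006,0,0,0],[0,0,-0.009,0,0,0],[0,0,-0.01,0,0,0],[0,0,-0.01,0,0,0]]])

```text
time_s: 27.35
eef_pos: [0.4633, 0.3197, 0.024]
ee_rot: [0.703, 0.099, -0.697, 0.101]
wrist_force: [-0.1, 0.8, -4.0]
gripper_width: 0.0535
```

```bash
python3 snap.py side s15 230 50 400 200 4
```

```text
27.35 [0.4633 0.3197 0.024 ] [-0.1477  0.8022 -3.9565] 0.05353037464176376 [280.263 116.651]
```

View pics/s15.png

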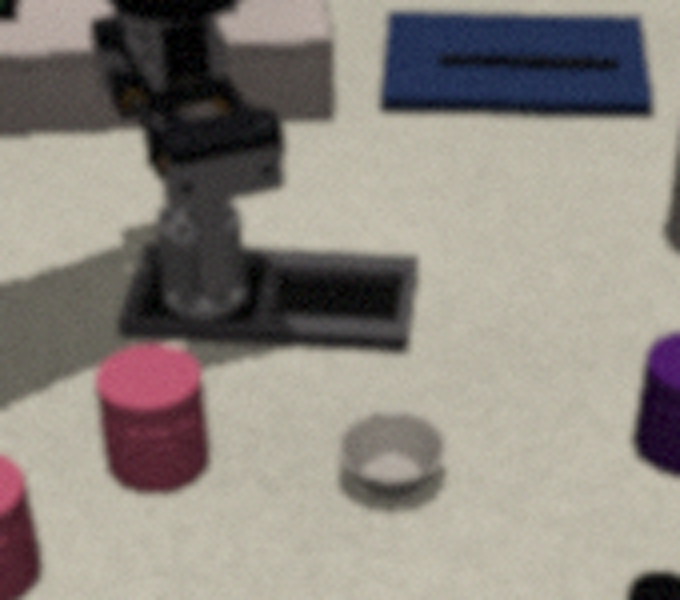

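```bash
python3 -c "
from h import *
np.set_printoptions(precision=4,suppress=True)
print('front pt',proj('side',(.463,.293,.005)))
for o in [(.508,.313),(.5102,.3172)]:
  a=np.radians(-10.8);u=np.array([np.cos(a),np.sin(a)]);v=np.array([-u[1],u[0]])
  for sx,sy in [(-1,-1),(1,-1),(1,1),(-1,1)]:
    p=np.array(o)+u*.093*sx+v*.047*sy
    print(o,sx,sy,'side z0',((proj('side',(*p,0))-[230,50])*4).round(1),'z12',((proj('side',(*p,.012))-[230,50])*4).round(1),'top z12',((proj('top',(*p,.012))-[130,140])*4).round(1))
"
```

```text
front pt [280.9348 128.6257]
(0.508, 0.313) -1 -1 side z0 [118.6 333.8] z12 [116.6 318.4] top z12 [321.6 470.5]
(0.508, 0.313) 1 -1 side z0 [407.2 348.8] z12 [407.5 333.4] top z12 [392.7 183. ]
(0.508, 0.313) 1 1 side z0 [417.4 266.4] z12 [417.7 251.3] top z12 [250.3 152. ]
(0.508, 0.313) -1 1 side z0 [146.2 253.3] z12 [144.5 238.2] top z12 [176.7 437.8]
(0.5102, 0.3172) -1 -1 side z0 [122.2 329.8] z12 [120.2 314.4] top z12 [315.1 466.8]
(0.5102, 0.3172) 1 -1 side z0 [409.9 344.7] z12 [410.2 329.3] top z12 [386.3 179.4]
(0.5102, 0.3172) 1 1 side z0 [419.9 262.8] z12 [420.2 247.7] top z12 [244.  148.4]
(0.5102, 0.3172) -1 1 side z0 [149.5 249.7] z12 [147.8 234.6] top z12 [170.3 434. ]
```

Head's front foot and both views' tray corners agree with tray2 at (0.508, 0.313). Ease down.

Request:
drive_tool(series=[[[0,0.001,-0.0005,0,0,0],[0,0.001,-0.001,0,0,0],[0,0.001,-0.0015,0,0,0],[0,0.001,-0.0015,0,0,0]]])

```text
time_s: 27.8
eef_pos: [0.4634, 0.3208, 0.0227]
ee_rot: [0.703, 0.099, -0.697, 0.1]
wrist_force: [0.1, 0.8, 0.1]
gripper_width: 0.0534
```

Request:
drive_tool(series=[[[0,0,-0.0005,0,0,0],[0,0,-0.001,0,0,0],[0,0,-0.001,0,0,0],[0,0,-0.001,0,0,0]]])

```text
time_s: 28.2
eef_pos: [0.4635, 0.3208, 0.0226]
ee_rot: [0.703, 0.099, -0.697, 0.1]
wrist_force: [-4.0, -3.5, 10.5]
gripper_width: 0.0537
```

Request:
drive_tool(series=[[[0,0,0,0,0,0],[0,0,0,0,0,0],[0,0,0,0,0,0],[0,0,0,0,0,0],[0,0,0,0,0,0]]], jaw=0.6)

```text
time_s: 28.7
eef_pos: [0.4635, 0.3208, 0.0225]
ee_rot: [0.703, 0.099, -0.697, 0.1]
wrist_force: [0.4, -0.2, -0.2]
gripper_width: 0.0749
```

Request:
drive_tool(series=[[[0,0,0.02,0,0,0],[0,0,0.05,0,0,0],[0,0,0.09,0,0,0],[0,0,0.13,0,0,0],[0,0,0.17,0,0,0]]])

```text
time_s: 29.2
eef_pos: [0.4633, 0.3207, 0.1942]
ee_rot: [0.703, 0.099, -0.697, 0.1]
wrist_force: [-0.5, -0.3, 0.4]
gripper_width: 0.0752
```

Request:
drive_tool(series=[[[0,-0.03,0,0,0,0],[0,-0.07,0,0,0,0],[0,-0.11,0,0,0,0],[0,-0.15,0,0,0,0],[0,-0.19,0,0,0,0]]])

```text
time_s: 29.7
eef_pos: [0.463, 0.1292, 0.1942]
ee_rot: [0.703, 0.099, -0.697, 0.101]
wrist_force: [0.7, -0.3, 0.3]
gripper_width: 0.0752
```

```bash
python3 snap.py side s16 200 50 400 250 3; python3 snap.py top t16 170 120 450 300 2.5; python3 - <<'E'
from h import *
t=cv2.imread('pics/top0.png'); r=t[230:270,338:375].min(2)
print(np.percentile(r,[5,50,90,95,99]))
b=cv2.resize(r,None,fx=4,fy=4,interpolation=cv2.INTER_CUBIC)
for th in (120,130,140):
    m=cv2.morphologyEx((b>th).astype(np.uint8),cv2.MORPH_CLOSE,np.ones((15,15)))
    cs,_=cv2.findContours(m,0,2); c=max(cs,key=cv2.contourArea); R=cv2.minAreaRect(c); P=cv2.boxPoints(R)
    px=(P+.5)/4-.5+[338,230]; w=np.array([cast('top',p,.06)[:2] for p in px])
    d=[w[1]-w[0],w[2]-w[1]]; print(th,w.mean(0).round(4),[(round(float(np.linalg.norm(x)),4),round(float(np.degrees(np.arctan2(x[1],x[0]))),1)) for x in d])
E
```

```text
29.7 [0.463  0.1292 0.1942] [ 0.7127 -0.2691  0.2608] 0.07519840404977143 [276.0614  97.1602]
29.75 [0.463  0.1251 0.1942] [ 0.694  -2.2912  0.3698] 0.07557127540390839 [266.5531 232.583 ]
[ 43. 103. 118. 121. 126.]
120 [ 0.4394 -0.0771] [(0.0558, -42.3), (0.0274, -132.2)]
130 [ 0.4234 -0.0554] [(0.0018, -88.4), (0.0024, -178.9)]
140 [ 0.4234 -0.0554] [(0.0, 0.0), (0.0006, 91.6)]
```

View pics/s16.png

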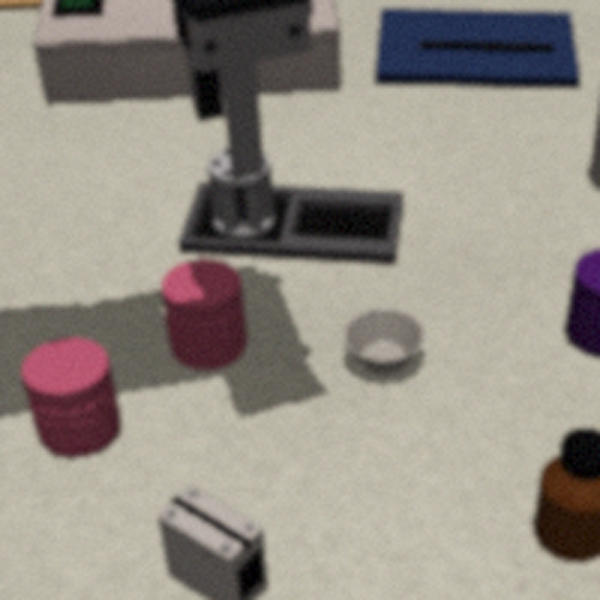

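View pics/t16.png

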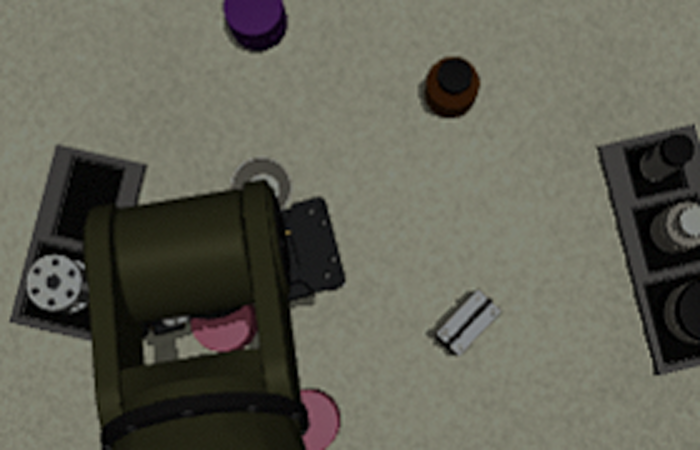

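Head sits in the square pocket. Now rotate to the block's yaw (jaw -132.3°, turn −58.6°) while moving over it.

Request:
drive_tool(series=[[[-0.002,-0.02,0,0,0,-6],[-0.005,-0.04,0,0,0,-12],[-0.007,-0.06,0,0,0,-18],[-0.009,-0.08,0,0,0,-24],[-0.012,-0.1,0,0,0,-30]]])

```text
time_s: 30.3
eef_pos: [0.4513, 0.0272, 0.1944]
ee_rot: [0.704, -0.089, -0.699, -0.086]
wrist_force: [-0.2, 0.0, -0.3]
gripper_width: 0.0749
```

Request:
drive_tool(series=[[[-0.002,-0.02,0,0,0,-6],[-0.005,-0.04,0,0,0,-12],[-0.007,-0.06,0,0,0,-18],[-0.009,-0.08,0,0,0,-24],[-0.012,-0.1,0,0,0,-28.6]]], jaw=0.4)

```text
time_s: 30.8
eef_pos: [0.4394, -0.0732, 0.1944]
ee_rot: [0.66, -0.262, -0.655, -0.257]
wrist_force: [-0.4, -0.1, -1.3]
gripper_width: 0.0653
```

Request:
drive_tool(series=[[[0,0,0,0,0,0],[0,0,0,0,0,0]]])

```text
time_s: 31.0
eef_pos: [0.4396, -0.0727, 0.1944]
ee_rot: [0.66, -0.261, -0.656, -0.257]
wrist_force: [0.3, -0.6, 0.4]
gripper_width: 0.066
```

```bash
python3 -c "
from h import *
from scipy.spatial.transform import Rotation as R
o=bot.get_obs(); r=R.from_quat(o['ee_rot']).as_matrix(); print(o['eef_pos'],np.degrees(np.arctan2(r[1,1],r[0,1])),r[:,0],o['qpos'],o['gripper_width'])"; python3 snap.py side s17 200 120 400 300 3
```

```text
[ 0.43959515 -0.07271673  0.19439182] -132.9699994000217 [ 0.00392789 -0.00829153 -0.99995791] [-0.24183568  0.07218637  1.81785157 -0.00750247  1.24576377  2.08128943] 0.06600054290008835
31.0 [ 0.4396 -0.0727  0.1944] [ 0.2891 -0.5662  0.3692] 0.06600054290008835 [263.5756 163.1282]
```

View pics/s17.png

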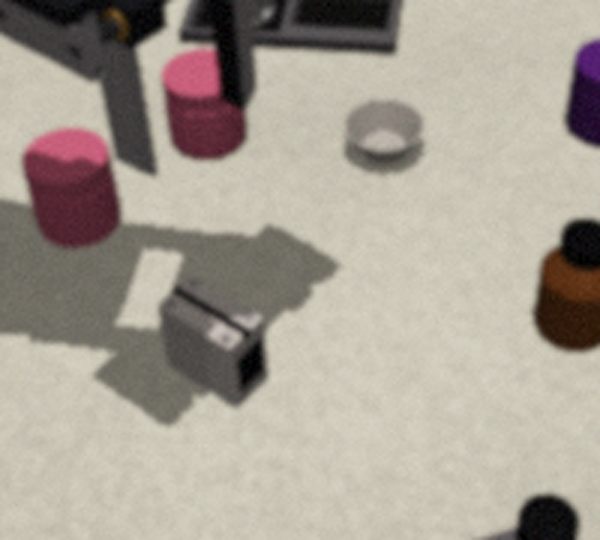

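Request:
drive_tool(series=[[[-0.001,-0.01,-0.02,0.5,0.2,0.6],[-0.001,-0.01,-0.05,0.5,0.2,0.6],[-0.001,-0.01,-0.09,0.5,0.2,0.6],[-0.001,-0.01,-0.11,0.5,0.2,0.6],[-0.001,-0.01,-0.11,0.5,0.2,0.6]]])

```text
time_s: 31.55
eef_pos: [0.4374, -0.0812, 0.0822]
ee_rot: [-0.658, 0.254, 0.661, 0.255]
wrist_force: [0.5, -0.0, 0.8]
gripper_width: 0.066
```

```bash
python3 -c "
from h import *
from scipy.spatial.transform import Rotation as R
o=bot.get_obs(); r=R.from_quat(o['ee_rot']).as_matrix(); print(o['eef_pos'],np.degrees(np.arctan2(r[1,1],r[0,1])),r[:,0])"; python3 snap.py side s18 220 140 370 290 4
```

```text
[ 0.43738971 -0.08120551  0.08220098] -132.1916198909648 [-0.004047    0.00178987 -0.99999021]
31.55 [ 0.4374 -0.0812  0.0822] [ 0.4928 -0.0105  0.8138] 0.06604677878106995 [268.691  214.5145]
```

View pics/s18.png

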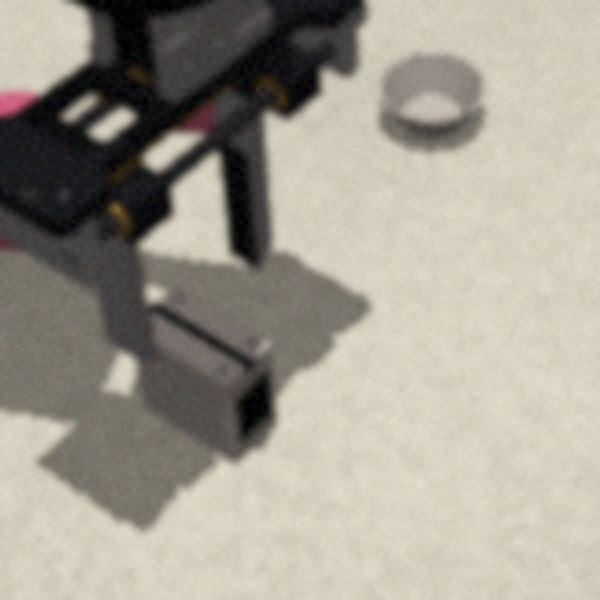

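Request:
drive_tool(series=[[[0.001,-0.001,-0.015,0,0,0],[0.001,-0.001,-0.035,0,0,0],[0.001,-0.001,-0.052,0,0,0],[0.001,-0.001,-0.063,0,0,0],[0.001,-0.001,-0.063,0,0,0]]])

```text
time_s: 32.1
eef_pos: [0.4395, -0.0823, 0.021]
ee_rot: [-0.659, 0.254, 0.661, 0.254]
wrist_force: [-0.1, -0.3, 0.4]
gripper_width: 0.0659
```

Request:
drive_tool(series=[[[0,0,0,0,0,0],[0,0,0,0,0,0],[0,0,0,0,0,0],[0,0,0,0,0,0],[0,0,0,0,0,0]]], jaw=-1, newtons=25)

```text
time_s: 32.6
eef_pos: [0.4397, -0.0823, 0.0214]
ee_rot: [-0.659, 0.254, 0.66, 0.255]
wrist_force: [-0.5, 0.5, 3.8]
gripper_width: 0.032
```

Request:
drive_tool(series=[[[0,0,0,0,0,0],[0,0,0,0,0,0],[0,0,0,0,0,0],[0,0,0,0,0,0]]])

```text
time_s: 33.0
eef_pos: [0.4397, -0.0823, 0.0214]
ee_rot: [-0.659, 0.254, 0.66, 0.255]
wrist_force: [-1.1, 0.3, 1.1]
gripper_width: 0.032
```

Request:
drive_tool(series=[[[0,0,0.01,0,0,0],[0,0,0.035,0,0,0],[0,0,0.065,0,0,0],[0,0,0.1,0,0,0],[0,0,0.14,0,0,0]]])

```text
time_s: 33.5
eef_pos: [0.439, -0.0822, 0.1629]
ee_rot: [-0.659, 0.254, 0.661, 0.255]
wrist_force: [0.8, -0.7, -2.3]
gripper_width: 0.0316
```

```bash
python3 -c "
from h import *
from scipy.spatial.transform import Rotation as R
o=bot.get_obs(); r=R.from_quat(o['ee_rot']).as_matrix(); print(o['eef_pos'],np.degrees(np.arctan2(r[1,1],r[0,1])),r[:,0])"; python3 snap.py side s19 200 60 400 260 3
```

```text
[ 0.43901696 -0.08215888  0.16285066] -132.16603570657188 [-0.00242363  0.00138492 -0.9999961 ]
33.5 [ 0.439  -0.0822  0.1629] [ 0.7742 -0.7209 -2.3357] 0.03163062336546079 [265.1354 181.5156]
```

View pics/s19.png

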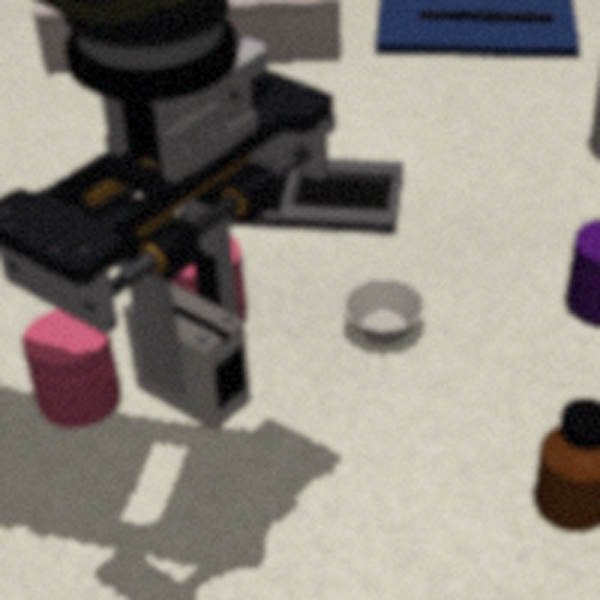

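```bash
python3 -c "
from h import *
np.set_printoptions(precision=4,suppress=True)
c=lambda x,y:((x+.5)/3-.5+200,(y+.5)/3-.5+60)
z0=.1629-.0214
a=cast('side',c(213,425),z0);b=cast('side',c(247,403),z0);d=cast('side',c(245,347),z0+.06);e=cast('side',c(213,367),z0+.06)
print(a,b,d,e,(a+b)/2,(d+e)/2)
th=np.radians(-42.2);u=np.array([np.cos(th),np.sin(th)]);v=np.array([-u[1],u[0]])
for m in ((a+b)/2,(d+e)/2): print(m[:2]-.03*u, [(m[:2]-np.array([.439,-.0822]))@w for w in (u,v)])
"
```

```text
[ 0.446  -0.1079  0.1415] [ 0.465  -0.0924  0.1415] [ 0.4676 -0.1134  0.2015] [ 0.4513 -0.127   0.2015] [ 0.4555 -0.1001  0.1415] [ 0.4595 -0.1202  0.2015]
[ 0.4333 -0.08  ] [np.float64(0.024287400835011047), np.float64(-0.0021895751107100007)]
[ 0.4372 -0.1001] [np.float64(0.04069331002124991), np.float64(-0.014427091260583202)]
```

Request:
drive_tool(series=[[[0.007,0.025,0,0,0,3],[0.017,0.06,0,0,0,6],[0.028,0.1,0,0,0,9],[0.039,0.14,0,0,0,12],[0.05,0.18,0,0,0,15]]])

```text
time_s: 34.05
eef_pos: [0.4916, 0.0988, 0.1698]
ee_rot: [0.69, -0.165, -0.685, -0.166]
wrist_force: [0.8, -0.1, -3.3]
gripper_width: 0.0318
```

Request:
drive_tool(series=[[[0.011,0.04,0,0,0,4],[0.022,0.08,0,0,0,8],[0.033,0.12,0,0,0,12],[0.044,0.16,0,0,0,16],[0.053,0.19,0,0,0,16.4]]])

```text
time_s: 34.55
eef_pos: [0.5446, 0.2911, 0.17]
ee_rot: [0.706, -0.063, -0.702, -0.065]
wrist_force: [-0.2, -0.2, -1.7]
gripper_width: 0.032
```

Request:
drive_tool(series=[[[0.005,0.01,0,0,0,0],[0.005,0.01,0,0,0,0],[0.005,0.01,0,0,0,0]]])

```text
time_s: 34.85
eef_pos: [0.5493, 0.3006, 0.1698]
ee_rot: [0.706, -0.063, -0.702, -0.065]
wrist_force: [0.3, -1.0, -1.4]
gripper_width: 0.032
```

```bash
cat > st.py <<'E'
from h import *
from scipy.spatial.transform import Rotation as R
o=bot.get_obs(); r=R.from_quat(o['ee_rot']).as_matrix(); print(o['eef_pos'],np.degrees(np.arctan2(r[1,1],r[0,1])),r[:,0],o['qpos'][5])
E
python3 st.py; python3 snap.py side s20 230 0 400 170 4;python3 snap.py top t20 150 130 290 270 4
```

```text
[0.54927447 0.30057988 0.16984945] -100.441817608581 [ 0.00569934  0.00225308 -0.99998122] 2.195559916823122
34.85 [0.5493 0.3006 0.1698] [ 0.2717 -1.0231 -1.384 ] 0.03201869517629936 [312.7651  66.1172]
34.9 [0.5494 0.3003 0.1701] [-0.4391 -0.6536 -1.5509] 0.03184497413905119 [190.262  191.8812]
```

View pics/s20.png

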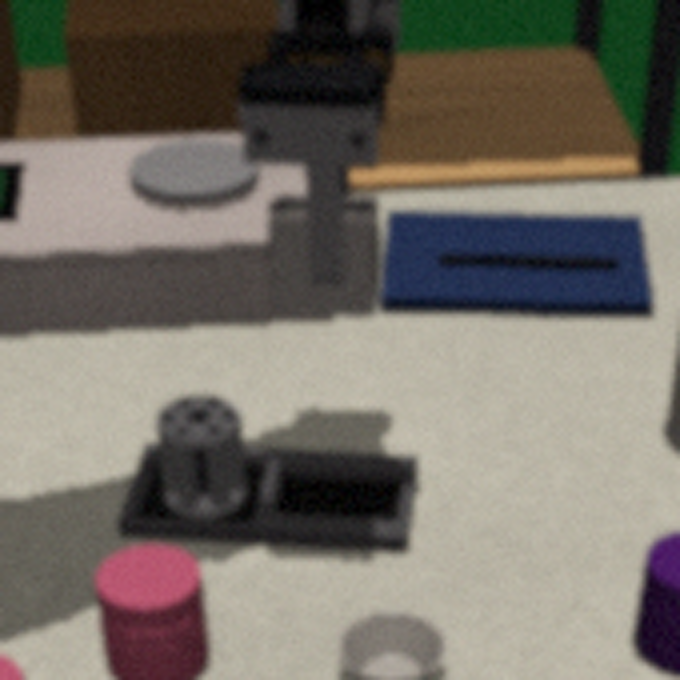

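View pics/t20.png

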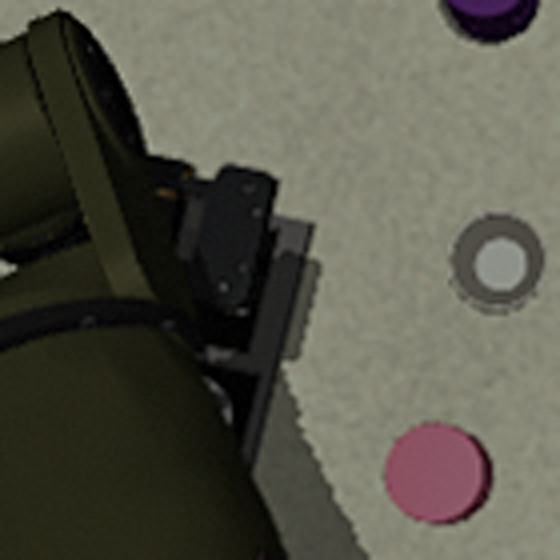

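Request:
drive_tool(series=[[[0.002,0.005,-0.03,-0.1,0.3,-0.3],[0.002,0.005,-0.06,-0.1,0.3,-0.3],[0.002,0.005,-0.095,-0.1,0.3,-0.3],[0.002,0.005,-0.12,-0.1,0.3,-0.3],[0.002,0.005,-0.132,-0.1,0.3,-0.3]]])

```text
time_s: 35.45
eef_pos: [0.5506, 0.3038, 0.0362]
ee_rot: [-0.703, 0.067, 0.705, 0.067]
wrist_force: [0.3, -0.4, -0.8]
gripper_width: 0.0319
```

Request:
drive_tool(series=[[[0,0,0,0,0,0],[0,0,0,0,0,0]]])

```text
time_s: 35.65
eef_pos: [0.5511, 0.3037, 0.0373]
ee_rot: [-0.704, 0.067, 0.704, 0.067]
wrist_force: [-0.2, 0.2, -2.2]
gripper_width: 0.0316
```

```bash
python3 st.py; python3 snap.py side s21 230 50 400 200 4
```

```text
[0.55107917 0.30365765 0.03729659] -100.88362310430205 [-6.56016809e-04 -8.19937677e-05 -9.99999781e-01] 2.205973996725642
35.65 [0.5511 0.3037 0.0373] [-0.1598  0.2442 -2.224 ] 0.031579038478951396 [314.3079 113.7901]
```

View pics/s21.png

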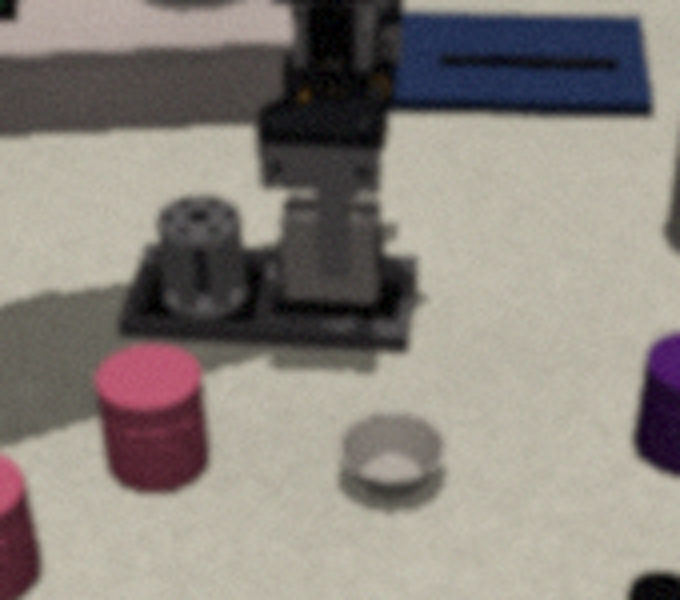

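Request:
drive_tool(series=[[[0.002,0.001,-0.002,0,0,0],[0.003,0.001,-0.005,0,0,0],[0.003,0.001,-0.008,0,0,0],[0.003,0.001,-0.01,0,0,0],[0.003,0.001,-0.011,0,0,0]]])

```text
time_s: 36.2
eef_pos: [0.5541, 0.3048, 0.0264]
ee_rot: [-0.704, 0.067, 0.704, 0.067]
wrist_force: [-0.6, -0.7, -2.8]
gripper_width: 0.0317
```

Request:
drive_tool(series=[[[0,0,-0.0005,0,0,0],[0,0,-0.001,0,0,0],[0,0,-0.001,0,0,0],[0,0,-0.001,0,0,0]]])

```text
time_s: 36.6
eef_pos: [0.5542, 0.3049, 0.0254]
ee_rot: [-0.704, 0.067, 0.704, 0.067]
wrist_force: [-0.6, 0.1, -1.5]
gripper_width: 0.0319
```

```bash
python3 st.py; python3 snap.py side s22 230 50 400 200 4
```

```text
[0.55419126 0.30486928 0.02544963] -100.87136467074794 [-1.29833067e-04  1.63627022e-04 -9.99999978e-01] 2.205369007875118
36.6 [0.5542 0.3049 0.0254] [-0.5763  0.1255 -1.5325] 0.03190277846528519 [315.5372 117.3693]
```

View pics/s22.png

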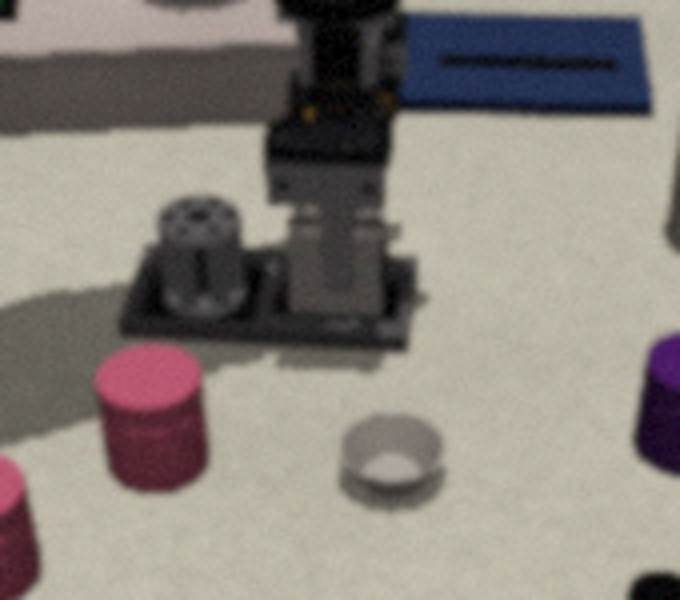

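Block lies inside the oblong pocket; ease the last bit down, release, and retreat.

Request:
drive_tool(series=[[[0,0,-0.0005,0,0,0],[0,0,-0.001,0,0,0],[0,0,-0.001,0,0,0],[0,0,-0.001,0,0,0]]])

```text
time_s: 37.05
eef_pos: [0.5543, 0.3049, 0.0254]
ee_rot: [0.704, -0.067, -0.704, -0.067]
wrist_force: [-3.9, -2.4, 7.6]
gripper_width: 0.0316
```

Request:
drive_tool(series=[[[0,0,-0.0003,0,0,0],[0,0,-0.0006,0,0,0],[0,0,-0.0006,0,0,0],[0,0,-0.0006,0,0,0]]])

```text
time_s: 37.45
eef_pos: [0.5544, 0.3049, 0.0254]
ee_rot: [0.704, -0.067, -0.704, -0.067]
wrist_force: [-2.8, -1.6, 5.7]
gripper_width: 0.0324
```

Request:
drive_tool(series=[[[0,0,0,0,0,0],[0,0,0,0,0,0],[0,0,0,0,0,0],[0,0,0,0,0,0],[0,0,0,0,0,0]]], jaw=0.3)

```text
time_s: 37.95
eef_pos: [0.5544, 0.3049, 0.0253]
ee_rot: [0.704, -0.067, -0.704, -0.067]
wrist_force: [-0.9, -0.5, 0.3]
gripper_width: 0.0609
```

Request:
drive_tool(series=[[[0,0,0.02,0,0,0],[0,0,0.05,0,0,0],[0,0,0.09,0,0,0],[0,0,0.13,0,0,0],[0,0,0.17,0,0,0]]])

```text
time_s: 38.45
eef_pos: [0.5542, 0.3048, 0.197]
ee_rot: [0.704, -0.067, -0.704, -0.067]
wrist_force: [-0.1, 0.4, 1.3]
gripper_width: 0.0609
```

Request:
drive_tool(series=[[[-0.02,-0.04,0,0,0,0],[-0.04,-0.08,0,0,0,0],[-0.06,-0.12,0,0,0,0],[-0.08,-0.16,0,0,0,0],[-0.1,-0.2,0,0,0,0]]])

```text
time_s: 38.95
eef_pos: [0.4531, 0.1035, 0.197]
ee_rot: [0.704, -0.067, -0.704, -0.067]
wrist_force: [0.2, -0.2, 1.1]
gripper_width: 0.0609
```

Request:
drive_tool(series=[[[-0.01,-0.04,0,0,0,0],[-0.02,-0.08,0,0,0,0],[-0.03,-0.12,0,0,0,0],[-0.03,-0.13,0,0,0,0],[-0.03,-0.13,0,0,0,0]]])

```text
time_s: 39.45
eef_pos: [0.4232, -0.0275, 0.1972]
ee_rot: [0.704, -0.068, -0.703, -0.068]
wrist_force: [-0.1, 0.2, -0.9]
gripper_width: 0.0614
```

```bash
python3 snap.py side s23 0 0 640 400 1.25; python3 snap.py top t23 150 120 490 300 2.3; python3 -c "
import cv2
s=cv2.imread('pics/s23_raw.png');cv2.imwrite('pics/s23b.png',cv2.resize(s[80:150,245:355],None,fx=6,fy=6,interpolation=2))"
```

```text
39.45 [ 0.4232 -0.0275  0.1972] [-0.1025  0.2082 -0.9069] 0.061365633752540914 [253.7723 145.3204]
39.5 [ 0.4233 -0.0265  0.1971] [0.3616 0.0172 0.6269] 0.060902183922433524 [337.6256 253.3792]
```

View pics/s23.png

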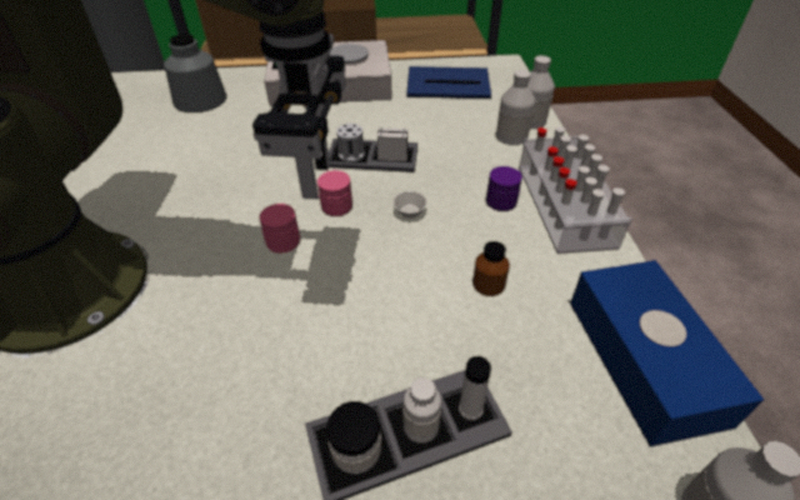

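View pics/t23.png

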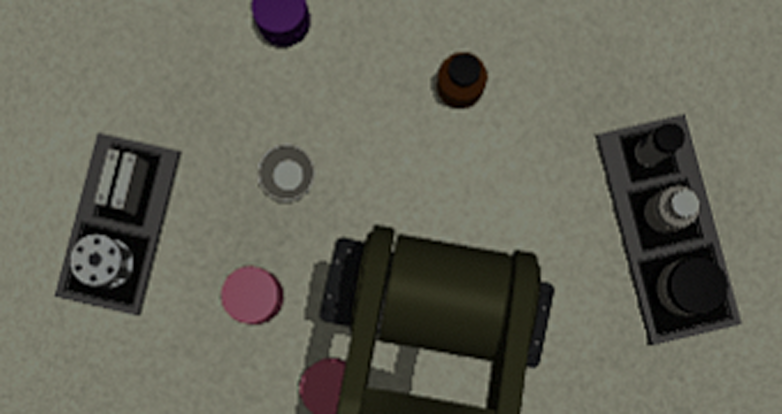

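View pics/s23b.png

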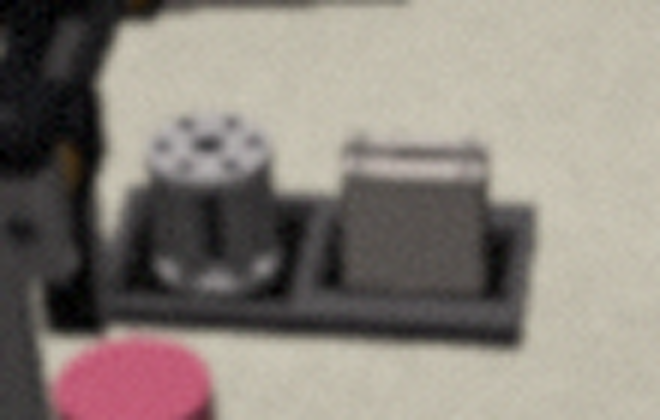

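Both trays are filled, everything upright (side: head (290,110), block (315,115); jar (284,345), flask (337,330), tube (379,310)). A quick check that the bystanders didn't move, then hand in.

```bash
python3 - <<'E'
import cv2,numpy as np
a=cv2.imread('pics/top0.png');b=cv2.imread('pics/t23_raw.png')
for n,(x0,y0,x1,y1) in dict(amber=(330,135,370,175),bowl=(258,178,292,214),purple=(255,107,290,145)).items():
    p,q=[cv2.cvtColor(i[y0:y1,x0:x1],6).astype(np.float32) for i in (a,b)]
    print(n,cv2.phaseCorrelate(p,q,cv2.createHanningWindow((x1-x0,y1-y0),cv2.CV_32F)),np.abs(p-q).mean())
from station import workorder,bot
print(bot.get_obs()['time_s'],workorder.close_job())
E
```

```text
amber ((0.007769542836452814, 0.0795066375543243), 0.9772492608428002) 1.7136384
bowl ((0.06203618549733392, 0.05700152892924493), 0.9697266677279531) 6.894608
purple ((-0.014870011416451945, -0.03966989735893378), 0.9716719640625848) 5.357895
the job is handed in; nothing more can be done
39.55 None
```

I made up both kits in the order asked and handed the job in at 39.6 s.

- **Three-pocket tray:** the squat jar is in the large pocket, the white bottle in the medium one and the slim tube in the small one.
- **Two-pocket tray:** the roller head is in the square pocket, and the white cassette block is in the oblong one with its length along the pocket.

I lowered each part slowly until the wrist force showed contact, then released it. In every case contact came within 0.5 mm of the expected pocket-floor height.

The last pictures from both cameras show all five parts upright inside their pockets. The tube and the block looked a few millimetres off centre; I shifted the block by 3 mm to correct it and left the tube where it was. The brown bottle, the bowl and the purple look-alike had moved less than 0.1 pixel (about 0.2 mm). I judged the pink look-alikes only by eye: the nearer one looks where it was, and the arm hides part of the other in the last top view.

The two cameras disagreed by about 3–5 mm. I settled on positions using the gripper contacts and tray corners, and the pocket clearances easily covered the difference.

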